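# Check a spice jar and bring it to the front of the condiment carousel

## Robot

A 6-joint arm with a two-finger parallel gripper is mounted at the origin on a cart in front of the work surface, level with it; the furniture and walls round the work are solid. World frame = base frame: x ahead of the robot, y to its left, z up, the work surface at z = 0. Lengths are in mm, angles in rad, forces in N, time in s.
With the tool pointing down it reaches from about 350 to 975 mm from the base axis. Payload 7.1 kg.
Tool frame: the origin (TCP) lies between the finger pads; the fingertips stand 14 mm ahead of it and the grasp point (between the pads) lies 5 mm behind it; z points along the fingers, y is the line along which they close (so a half turn about z gives the same grasp; the last joint's range is limited). The gripper opens to 88 mm and grips with 3 to 60 N. Pads are 20 mm wide; open, the fingers measure 115 mm over their backs; the gripper's body (75 mm by 178 mm) begins 61 mm behind the grasp point.
Start: joints at [1.193, 0.423, 1.63, -0, 1.089, -0.019], TCP at [219.437, 585.194, 236.675] pointing down, gripper open.
Joint ranges: [-3, 3], [-0.9, 2.11], [0.09, 2.58], [-1.31, 4.45], [0.11, 2.69], [-2.54, 2.54]. Speed limits (rad/s): [2.39, 2.39, 3.01, 3.14, 3.14, 3.14].

## Interface

Orientations are given as a rotation vector (axis times angle).
In Python, from workcell import ctrl gives the robot as it stands. The module is installed in compiled form; this text tells all that it offers.
- The arm moves only by the tool servo_tool, never from a script. Its argument "plan" is a list of rows, each a list of 3 entries, a list of its own where there are three numbers: the closure, from 0 (fully open) to 1 (shut), then the shift along the world's x, y, z in mm, then the turn about the world's z in degrees. In form: [[hand, [x, y, z], yaw], ...]. A call has 1 to 10 rows; each row is the pose to reach, as a shift and turn from the pose commanded when the call began; what a row does not reach only later rows make up. A row lasts 1/12 s, in which the tool goes at most 41.7 mm and 7.16 degrees, less where a joint would pass 70% of its speed; a pose out of reach is approached as far as the arm can. A call with a gripper value outside its range is refused whole. The fingers move at their own pace and stop on an object; the grip force is fixed at half the most. Time passes only in rows, so rows that repeat a pose let the fingers close. It gives the time, the measured TCP pose, the force, the opening and the grip force at its end, in the units of the state.
- ctrl.get_obs(): the state, without advancing time (a new reading comes with each control period).
- ctrl.get_image(name): name is "scene" or "top" or "wrist"; returns the picture (400x640x3 uint8, blue, green, red); there is no depth.
- ctrl.camera_info(name): a dict with "fovy" (degrees; the focal length in pixels is half the picture's height over the tangent of half this angle, whatever the lens; pixels are square), "cx", "cy" (the principal point, pixels), "rvec" (rotation vector, rad) and "tvec" (3), from world to camera coordinates, as OpenCV has them; the wrist camera has in their place "T_tool_cam" (4x4, takes a point from camera to tool coordinates, whose origin is the TCP and whose axes are the flange's). Camera axes: x right, y down, z forward; pixel columns grow to the right and rows downward; lengths in mm; the calibration is good to about 2 mm. A picture is of the moment at which its call begins: read the wrist's pose just before it. camera_info takes no time and is no camera call.
- ctrl.close_job(): hands the job in; it is judged then, once.
The state is a dict: "t": time; "qpos": joint angles; "qvel": joint speeds; "joint_torque": joint torques, N m; "ee_pos": TCP position; "orientation": TCP orientation; "ft_force": force on the tool from outside, world axes, zero at the start; "moment": the same for the moment, N m; "width": finger opening in mm; "grasp_force": force on a finger pad.
Only numpy, scipy, OpenCV 4.12 (cv2) and the standard library are available. Lean on these libraries where they do the work, as an engineer would, in place of code of your own. Each camera call takes 0.05 s, during which the arm holds its last target. There are 200 camera calls.

## Task

Pick up the spice jar that stands loose on the counter, tip it to about 45 degrees (not much further, it has an open sprinkler lid) and keep it there for a second to see that the spice still runs, then level it while it is still in the air and set it, without dropping it, into the one empty wire holder of the condiment carousel. Then turn the freely running carousel by its wooden handle until that jar stands at the front, over the middle of the near edge of the wooden board, and finish while still gripping the handle so that the carousel is held still there. Leave the other jars in their holders and do not push the things on the counter about.

Things in the scene. Friction and masses are not known exactly. Their poses are not given: they have to be found in the camera images.
- spice_jar: the loose spice jar to handle: an upright clear jar, 105 mm tall, about 0.11 kg, its body square with rounded corners (41 mm across the flats, 48 mm across the corners), its sprinkler lid (the top 21 mm) round, 41 mm in diameter. Origin: centre of the underside; z up along the jar. It stands on the counter, right of the board
- seat (a point): centre of the empty holder, on the platter's top face, 32 mm above the counter, 100 mm from the carousel's axis; turns with the carousel; x axis points away from that axis, z up. The jar's underside centre belongs here. Holder: steel wire ring 50 mm above the platter, 53 mm wide inside, wire 4 mm. Three like holders a quarter turn apart carry jars
- front (a point): fixed point where the seat must come to stand: 100 mm from the carousel's axis towards the middle of the wooden board's near (robot's) edge, 32 mm above the counter. x axis points to the carousel's axis and on to the far edge, z up. The board is 340 mm deep (x), 360 mm wide, 14 mm high, centred on the carousel's axis
- handle_grip (a point): grip point of the carousel's wooden handle, on the axis, 168 mm above the counter: an upright plate 14 mm thick (along the point's x), 60 mm wide (y), from 144 to 186 mm above the counter, on a thin steel post; grip it from above across its 14 mm. It turns with the carousel; x is parallel to the seat's x axis
- handle: the same wooden handle as a part; origin on the carousel's axis 140 mm above the counter
- carousel (a joint): turn of the carousel in rad since the start, positive anticlockwise seen from above; no stops within a full turn either way. It runs lightly (friction 0.04 N m, drag 0.06 N m per rad/s) and stays where it is left; with its jars it is heavy enough to overrun in the grip and rock the jars if jerked, so turn it smoothly (under about 1 rad/s). The platter is 296 mm in diameter
- honey: wide jar with a screw lid in a holder of the carousel, 72 mm across, 101 mm tall, origin at its underside, z up; stays in its holder
- jam: jar with a screw lid in a holder of the carousel, 64 mm across the flats, 110 mm tall, origin at its underside, z up; stays in its holder
- shaker: small shaker with a domed top in the holder across from the empty one, 44 mm across, 90 mm tall, origin at its underside, z up; stays in its holder
- cup: small white coffee cup on the counter beyond the spice jar, about 63 x 89 x 51 mm; bystander
- tumbler: drinking glass on the counter to the left of the board, 79 mm across, 87 mm tall; bystander

How it is judged:
By the outcome, as a careful person would: the job done as asked, in the order asked, and still so for the second after the job is handed in, while the arm keeps its last pose, push and grip.
It also fails if it takes over 72 s, if anything falls off the work surface, if the arm or the gripper's body presses on something with over 40 N, if the wrist force passes 120 N, or if a joint passes its speed limit or range.

## Working session

There is one attempt and no reset: what is moved stays moved. The work goes in short steps, Python scripts to look and compute and a tool call to move; the robot and the scene stay as the last step left them, time stands still between calls to the robot, and variables do not carry over. Pictures are saved under pics/ and viewed, at most 10 in all, crops included, and the job is handed in when it is done.

Besides the shell and the picture viewer there is one more tool, called as a command line: name --argument value ..., lists and objects as JSON in quotes. servo_tool: Moves the arm, as the interface text tells. Its arguments: {"type":"object","properties":{"plan":{"type":"array"}},"required":["plan"]}

```bash
mkdir -p pics
cat > h.py <<'E'
import numpy as np,cv2
from workcell import ctrl
from scipy.spatial.transform import Rotation as R
def cam(n,obs=None):
    c=ctrl.camera_info(n)
    f=200/np.tan(np.radians(c['fovy'])/2); K=np.array([[f,0,c['cx']],[0,f,c['cy']],[0,0,1]])
    if 'rvec' in c:
        Rw=R.from_rotvec(np.ravel(c['rvec'])).as_matrix(); t=np.ravel(c['tvec'])
        return K,Rw.T,-Rw.T@t
    T=np.eye(4);T[:3,:3]=R.from_rotvec(obs['orientation']).as_matrix();T[:3,3]=obs['ee_pos']
    T=T@np.array(c['T_tool_cam']);return K,T[:3,:3],T[:3,3]
def plane(n,uv,z,obs=None):
    K,Rc,C=cam(n,obs); d=Rc@np.linalg.inv(K)@np.array([uv[0],uv[1],1.]); return C+d*(z-C[2])/d[2]
def proj(n,P,obs=None):
    K,Rc,C=cam(n,obs); p=K@(Rc.T@(np.array(P,float)-C)); return p[:2]/p[2]
def st():
    o=ctrl.get_obs()
    for k in ['t','qpos','ee_pos','orientation','ft_force','width','grasp_force']: print(k,np.round(o[k],3))
    return o
E
python3 - <<'E'
from h import *
o=st()
for n in ['scene','top','wrist']:
    print(n,{k:np.round(v,3).tolist() for k,v in ctrl.camera_info(n).items()})
    cv2.imwrite(f'pics/{n}0.png',ctrl.get_image(n))
for n in ['scene','top']: print(n,cam(n)[2])
E
```

```text
t 0.0
qpos [ 1.193  0.424  1.631 -0.     1.089 -0.019]
ee_pos [219.258 584.699 235.898]
orientation [-5.610e-01 -3.091e+00  2.000e-03]
ft_force [-0.478  0.402 -0.014]
width 87.833
grasp_force 0.0
scene {'fovy': 46.874, 'cx': 315.868, 'cy': 197.055, 'rvec': [2.036, 1.6, -0.542], 'tvec': [-121.782, -340.285, 1660.961]}
top {'fovy': 57.524, 'cx': 326.226, 'cy': 200.155, 'rvec': [2.147, -2.137, 0.187], 'tvec': [-21.124, 541.515, 1308.244]}
wrist {'fovy': 61.706, 'cx': 321.132, 'cy': 201.862, 'T_tool_cam': [[-0.0, -0.96, -0.278, 76.378], [1.0, 0.0, -0.0, 0.021], [0.0, -0.278, 0.96, -147.152], [0.0, 0.0, 0.0, 1.0]]}
scene [1263.10827135 -168.61510168 1124.96337179]
top [ 323.30062673   -3.1146731  1378.64175982]
```

View pics/top0.png

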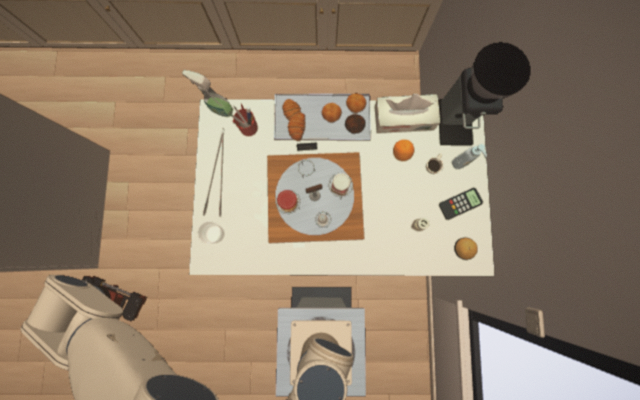

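View pics/scene0.png

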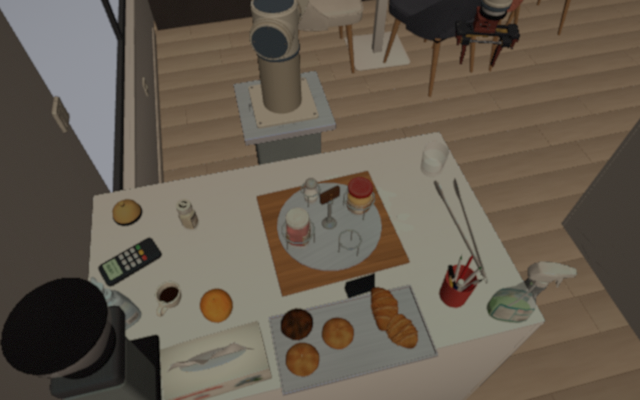

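Run:
```python
from h import *
t=cv2.imread('pics/top0.png'); s=cv2.imread('pics/scene0.png')
hsv=cv2.cvtColor(t,cv2.COLOR_BGR2HSV)
m=((hsv[...,0]<20)&(hsv[...,1]>90)&(hsv[...,2]>60)).astype(np.uint8)
m[:148]=0;m[250:]=0;m[:,:260]=0;m[:,370:]=0
c=max(cv2.findContours(m,0,2)[0],key=cv2.contourArea); h=cv2.convexHull(c)
r=cv2.minAreaRect(h); print(r)
bp=[plane('top',p,14) for p in cv2.boxPoints(r)]; print(np.round(bp,1), np.mean(bp,0))
for P in [(390,-0.,0)]: pass
a=cv2.resize(t[145:255,262:372],None,fx=5,fy=5,interpolation=2)
b=cv2.resize(t[145:255,385:445],None,fx=4,fy=4,interpolation=2)[:,:240]
b=cv2.copyMakeBorder(b,0,550-440,0,0,0)
cv2.imwrite('pics/c1.png',np.hstack([a,b]))
a=cv2.resize(s[165:280,255:410],None,fx=4,fy=4,interpolation=2)
b=cv2.resize(s[190:240,165:215],None,fx=3.6,fy=3.6,interpolation=2)
b=cv2.copyMakeBorder(b,0,460-180,0,0,0)
cv2.imwrite('pics/c2.png',np.hstack([a,b]))
```

```text
((314.23443603515625, 197.06307983398438), (87.30148315429688, 95.26068115234375), 87.95458984375)
[[ 721.5  218.1   14. ]
 [ 737.8 -150.5   14. ]
 [ 400.4 -158.3   14. ]
 [ 386.2  196.2   14. ]] [561.48233863  26.3851783   14.        ]
```

View pics/c1.png

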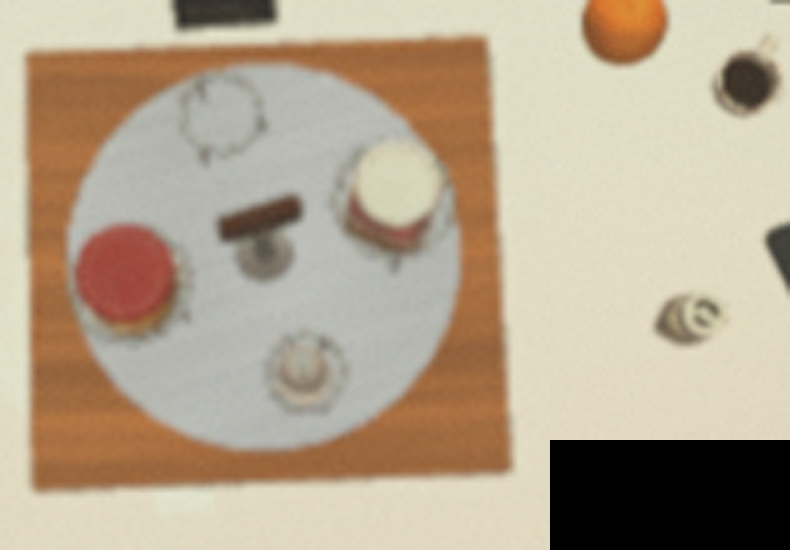

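View pics/c2.png

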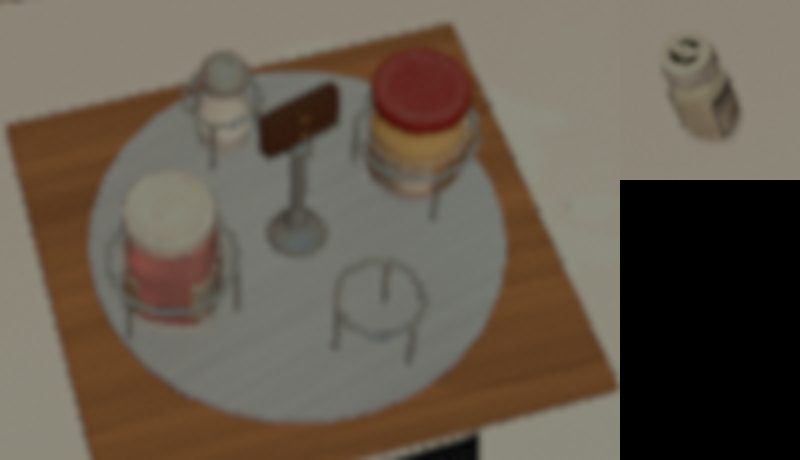

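Run:
```python
from h import *
c=lambda x,y:((x+.5)/5+262-.5,(y+.5)/5+145-.5)
cb=lambda x,y:((x-550+.5)/4+385-.5,(y+.5)/4+145-.5)
s=lambda x,y:((x+.5)/4+255-.5,(y+.5)/4+165-.5)
s2=lambda x,y:((x-620+.5)/3.6+165-.5,(y+.5)/3.6+190-.5)
B=[plane('top',c(*p),14) for p in [(27,52),(487,38),(511,472),(33,490)]]; print(np.round(B,1),np.mean(B,0))
B2=[plane('scene',s(*p),14) for p in [(8,126),(452,24),(617,385)]]; print(np.round(B2,1),(B2[1]+0*B2[0]))
print('boardmid diag scene',(0*B2[1]+B2[0]+B2[2])/2)
print('platter top',plane('top',c(265,257),32),'scene',plane('scene',s(299,246),32))
# ellipse fit via scene perspective: sample edge points
for n,pts in [('top',[c(*p) for p in [(68,240),(461,262),(265,63),(262,451)]]),('scene',[s(*p) for p in [(90,235),(507,240),(300,72),(290,423)]])]:
    Q=np.array([plane(n,p,32)[:2] for p in pts]); 
    A=np.c_[2*Q,np.ones(len(Q))]; x=np.linalg.lstsq(A,(Q**2).sum(1),rcond=None)[0]; print(n,'circle',x[:2],np.sqrt(x[2]+x[0]**2+x[1]**2))
print('ring',plane('top',c(222,115),82),plane('scene',s(380,300),82))
print('handle',plane('top',c(220,233),186),plane('top',c(300,204),186),plane('scene',s(263,128),186),plane('scene',s(335,88),186))
print('lid',plane('top',cb(702,312),105),plane('scene',s2(688,47),105))
print('cup',plane('top',cb(747,82),50)); print('shaker',plane('top',c(305,358),120),plane('scene',s(222,72),122))
print('red',plane('top',c(126,270),142),plane('top',c(398,183),133))
```

```text
[[ 722.1  210.7   14. ]
 [ 735.9 -145.5   14. ]
 [ 400.3 -159.8   14. ]
 [ 385.4  196.2   14. ]] [560.95523757  25.38652279  14.        ]
[[ 406.4 -156.1   14. ]
 [ 390.9  198.5   14. ]
 [ 724.2  211.5   14. ]] [390.89333114 198.47368443  14.        ]
boardmid diag scene [565.27072879  27.6974855   14.        ]
platter top [559.13284426  24.94333893  32.        ] scene [574.6548955   26.62614185  32.        ]
top circle [561.70524834  25.40970115] 147.74492529690173
scene circle [566.03197985  28.1700753 ] 148.06661720933562
ring [655.62432014  56.27451242  82.        ] [660.06787996  58.91929325  82.        ]
handle [548.20429236  51.8192831  186.        ] [568.22302226  -1.30862218 186.        ] [579.54821289  -0.66286564 186.        ] [559.34858082  52.2284567  186.        ]
lid [ 453.47885928 -357.34002578  105.        ] [ 450.69219952 -355.74782027  105.        ]
cup [ 676.70538249 -423.67370003   50.        ]
shaker [472.62726095  -5.31124397 120.        ] [478.8804432   -5.23402819 122.        ]
red [530.23953388 118.08848862 142.        ] [594.50860328 -69.65245588 133.        ]
```

servo_tool --plan '[[0,[0,0,40],0],[0,[0,0,80],0],[0,[0,0,120],0],[0,[0,0,160],0],[0,[0,0,200],0],[0,[0,0,240],0],[0,[0,0,280],0],[0,[0,0,320],0],[0,[0,0,360],0],[0,[0,0,400],0]]'

```text
t: 0.98
ee_pos: [219.2, 584.6, 638.6]
orientation: [-0.561, -3.091, 0.0]
ft_force: [-0.0, 0.5, 1.2]
width: 87.8
grasp_force: 0.0
```

```bash
python3 -c "
from h import *
st()"
```

```text
t 0.983
qpos [ 1.193  0.25   1.007  0.     1.885 -0.019]
ee_pos [219.185 584.629 638.567]
orientation [-0.561 -3.091  0.   ]
ft_force [-0.046  0.521  1.165]
width 87.843
grasp_force 0.0
```

servo_tool --plan '[[0,[0,0,40],0],[0,[0,0,80],0],[0,[0,0,120],0],[0,[0,0,160],0],[0,[0,0,200],0],[0,[0,0,240],0],[0,[0,0,280],0],[0,[0,0,320],0],[0,[0,0,360],0],[0,[0,0,400],0]]'

```text
t: 1.82
ee_pos: [176.3, 470.5, 929.7]
orientation: [-0.559, -3.084, 0.048]
ft_force: [-0.5, -0.3, -0.4]
width: 88.4
grasp_force: 0.0
```

```bash
python3 -c "
from h import *
st()"
```

```text
t 1.817
qpos [ 1.188e+00  3.970e-01  8.600e-02  1.000e-03  2.690e+00 -2.300e-02]
ee_pos [176.346 470.495 929.659]
orientation [-0.559 -3.084  0.048]
ft_force [-0.451 -0.333 -0.366]
width 88.422
grasp_force 0.0
```

servo_tool --plan '[[0,[0,0,-40],0],[0,[0,0,-80],0],[0,[0,0,-120],0],[0,[0,0,-160],0],[0,[0,0,-200],0],[0,[0,0,-240],0],[0,[0,0,-280],0]]'

```text
t: 2.4
ee_pos: [176.7, 471.5, 677.4]
orientation: [-0.559, -3.083, 0.052]
ft_force: [-0.2, 0.9, 0.4]
width: 87.8
grasp_force: 0.0
```

```bash
cat > kin.py <<'E'
import numpy as np
from scipy.optimize import least_squares
D=[((.4235,1.631,1.089),624.4,235.9),((.25,1.007,1.885),624.3,638.6),((.397,.086,2.69),502.4,929.7)]
def fk(p,q):
    L1,L2,e,a,d,T=p; s=q[0]+q[1]; u=s+q[2]
    return np.array([a+L1*np.sin(q[0])+L2*np.sin(s)+e*np.cos(s)+T*np.sin(u), d+L1*np.cos(q[0])+L2*np.cos(s)-e*np.sin(s)+T*np.cos(u)])
E
python3 - <<'E'
from kin import *
from h import *
o=st(); q=o['qpos']; D.append(((q[1],q[2],q[4]),np.hypot(*o['ee_pos'][:2]),o['ee_pos'][2]))
def res(p): return np.concatenate([fk(p,q)-[r,z] for q,r,z in D]+[[(p[5]-250)*.01,(p[3])*.01]])
s=least_squares(res,[400,400,0,0,350,250]); print(s.x.round(1),s.fun.round(2))
p=s.x
B=np.array([[-.9,2.11],[.09,2.58],[.11,2.69]])
for w in (400,620,1000):
  for tgt in [(624,1036),(1000,300),(1300,300),(1600,300),(2200,300),(600,1600),(600,2200),(100,200),(-300,200),(-600,200),(-600,400),(100,-300)]:
    best=min((least_squares(lambda q:np.r_[fk(p,q)-tgt,w*(q.sum()-np.pi)],x0,bounds=B.T) for x0 in ([.4,1.,1.5],[.4,1.6,1.],[-.5,2.4,1.1])),key=lambda s:s.cost)
    print(w,tgt,best.x.round(2),fk(p,best.x).round(0),'tilt',np.degrees(best.x.sum()-np.pi).round(1))
E
```

```text
t 2.4
qpos [ 1.188e+00  5.800e-02  1.153e+00  1.000e-03  1.965e+00 -2.400e-02]
ee_pos [176.716 471.493 677.437]
orientation [-0.559 -3.083  0.052]
ft_force [-0.156  0.85   0.36 ]
width 87.776
grasp_force 0.0
[ 5.640e+02  4.851e+02  7.710e+01 -5.000e-01  2.949e+02  2.793e+02] [ 0.01 -0.02 -0.1  -0.14  0.02 -0.02  0.07  0.18  0.29 -0.  ]
400 (624, 1036) [0.41 0.09 2.51] [560. 926.] tilt -7.8
400 (1000, 300) [1.14 0.18 1.82] [1000.  300.] tilt 0.0
400 (1300, 300) [1.24 0.09 1.48] [1113.  258.] tilt -19.0
400 (1600, 300) [1.3  0.09 1.12] [1199.  236.] tilt -36.2
400 (2200, 300) [1.38 0.09 0.69] [1277.  226.] tilt -56.8
400 (600, 1600) [0.15 0.09 2.14] [ 466. 1105.] tilt -44.0
400 (600, 2200) [0.05 0.09 1.46] [ 452. 1320.] tilt -88.4
400 (100, 200) [-0.53  2.58  1.1 ] [106. 210.] tilt 0.6
400 (-300, 200) [-0.9   2.58  1.81] [-65. 254.] tilt 20.2
400 (-600, 200) [-0.9   2.58  2.06] [-126.  285.] tilt 34.3
400 (-600, 400) [-0.9   2.58  2.17] [-150.  304.] tilt 40.5
400 (100, -300) [1.36 2.1  0.11] [ 211. -276.] tilt 24.4
620 (624, 1036) [0.42 0.09 2.57] [552. 915.] tilt -3.3
620 (1000, 300)
[... 610 characters left out ...]
lt 16.9
1000 (624, 1036) [0.43 0.09 2.6 ] [548. 911.] tilt -1.3
1000 (1000, 300) [1.14 0.18 1.82] [1000.  300.] tilt 0.0
1000 (1300, 300) [1.24 0.09 1.74] [1042.  243.] tilt -4.2
1000 (1600, 300) [1.28 0.09 1.62] [1072.  205.] tilt -8.6
1000 (2200, 300) [1.33 0.09 1.42] [1121.  161.] tilt -17.2
1000 (600, 1600) [0.25 0.09 2.69] [406. 995.] tilt -6.3
1000 (600, 2200) [0.16 0.09 2.69] [ 338. 1030.] tilt -11.7
1000 (100, 200) [-0.54  2.58  1.11] [106. 212.] tilt 0.1
1000 (-300, 200) [-0.9   2.58  1.55] [  8. 238.] tilt 4.9
1000 (-600, 200) [-0.9   2.58  1.62] [-13. 240.] tilt 9.2
1000 (-600, 400) [-0.9   1.41  2.69] [-155.  754.] tilt 3.1
1000 (100, -300) [0.97 2.21 0.11] [ 327. -145.] tilt 8.6
```

servo_tool --plan '[[0,[0,0,2000],0],[0,[0,0,2000],0],[0,[0,0,2000],0],[0,[0,0,2000],0],[0,[0,0,2000],0],[0,[0,0,2000],0],[0,[0,0,2000],0]]'

```text
t: 2.98
ee_pos: [175.2, 467.2, 932.4]
orientation: [-0.559, -3.085, 0.039]
ft_force: [-9.1, -23.2, 84.4]
width: 87.6
grasp_force: 0.0
```

```bash
python3 -c "
from h import *
st()"
```

```text
t 2.983
qpos [ 1.188e+00  3.920e-01  8.600e-02  2.000e-03  2.690e+00 -2.300e-02]
ee_pos [175.203 467.229 932.443]
orientation [-0.559 -3.085  0.039]
ft_force [ -9.098 -23.174  84.386]
width 87.561
grasp_force 0.0
```

servo_tool --plan '[[0,[0,0,2000],0],[0,[0,0,2000],0],[0,[0,0,2000],0],[0,[0,0,2000],0]]'

```text
t: 3.32
ee_pos: [163.7, 437.2, 957.0]
orientation: [0.56, 3.087, 0.039]
ft_force: [0.4, -0.4, -0.2]
width: 87.6
grasp_force: 0.0
```

```bash
python3 -c "
from h import *
st()"
```

```text
t 3.317
qpos [ 1.186e+00  3.410e-01  8.600e-02  2.000e-03  2.690e+00 -2.400e-02]
ee_pos [163.746 437.205 956.961]
orientation [0.56  3.087 0.039]
ft_force [ 0.411 -0.413 -0.192]
width 87.609
grasp_force 0.0
```

```bash
cat > ik.py <<'E'
import numpy as np
from scipy.optimize import least_squares
from scipy.spatial.transform import Rotation as R
P=dict(L1=564.,L2=485.1,e=77.1,a=-.5,d=294.9,T=279.3)
B=np.array([[-3,3],[-.9,2.11],[.09,2.58],[-1.31,4.45],[.11,2.69],[-2.54,2.54]])
def fk(q):
    A=R.from_euler('z',q[0]); p=np.array([0,0,P['d']])+A.apply([P['a'],0,0])
    A=A*R.from_euler('y',q[1]); p=p+A.apply([0,0,P['L1']])
    A=A*R.from_euler('y',q[2]); p=p+A.apply([P['e'],0,P['L2']])
    A=A*R.from_euler('z',q[3])*R.from_euler('y',q[4])*R.from_euler('z',q[5]); p=p+A.apply([0,0,P['T']])
    return p,A*R.from_euler('z',np.pi/2)
def solve(q0,p,A,w=1000.):
    def f(q):
        a,b=fk(q); return np.r_[a-p,w*(A*b.inv()).as_rotvec()]
    return least_squares(f,np.clip(q0,B[:,0]+1e-4,B[:,1]-1e-4),bounds=B.T,xtol=1e-10,max_nfev=60).x
def tilt(A):
    z=A.apply([0,0,1]); return np.degrees(np.arccos(-z[2])),z
def call(q,d,yaw=0,n=10):
    p,A=fk(q)
    for k in range(1,n+1): q=solve(q,p+np.array(d)*k/n,R.from_euler('z',yaw*k/n,degrees=True)*A)
    return q
E
python3 - <<'E'
from ik import *
from h import *
o=ctrl.get_obs(); p,A=fk(o['qpos']); print(p,o['ee_pos'],A.as_rotvec(),o['orientation'])
down=lambda psi:R.from_euler('z',psi+np.pi/2)*R.from_euler('x',np.pi)
def pose(r,z,q6=0): return solve([0,.5,1.3,0,1.3,q6],np.array([r,0,z]),R.from_euler('z',-q6-np.pi/2)*R.from_rotvec([np.pi,0,0]) )
q=pose(600,400); print(q.round(3))
for name,st0,d,yaw in [('out300',(960,300,0),(417,0,0),0),('out500',(950,500,0),(417,0,0),0),('outup',(900,600,0),(300,0,290),0),('up',(480,930,0),(0,0,417),0),('upin',(450,930,0),(-290,0,290),0),('upout',(550,900,0),(290,0,290),0),
   ('yaw+',(600,400,-2.5),(0,0,0),71),('yaw-',(600,400,2.5),(0,0,0),-71),('in',(300,400,0),(-417,0,0),0),('yawup',(500,800,-2.5),(0,0,0),71),('yawlow',(450,250,-2.5),(0,0,0),71)]:
    q=pose(*st0); L=[]
    for i in range(6):
        q=call(q,d,yaw,4); p,A=fk(q); L.append((p.round().tolist(),round(tilt(A)[0],1)))
    print(name,L[0],L[2],L[5],q.round(2))
E
```

```text
[174.45792322 431.91171133 956.99599464] [163.7457901  437.20476852 956.96119396] [0.55970731 3.08685194 0.03868332] [0.55970731 3.08685194 0.03868332]
[-0.449  0.154  1.683  0.104  1.297  2.54 ]
out300 ([1067.0, 0.0, 233.0], np.float64(8.6)) ([1140.0, 0.0, 138.0], np.float64(20.7)) ([1215.0, 0.0, 91.0], np.float64(37.0)) [ 0.    1.44  0.09  0.    0.97 -0.  ]
out500 ([956.0, -260.0, 407.0], np.float64(6.4)) ([1078.0, -209.0, 239.0], np.float64(16.0)) ([1185.0, -139.0, 127.0], np.float64(32.3)) [-0.1   1.39  0.09 -0.07  1.1   2.54]
outup ([874.0, 0.0, 661.0], np.float64(9.8)) ([884.0, 0.0, 730.0], np.float64(21.3)) ([935.0, -0.0, 803.0], np.float64(39.6)) [-0.    0.69  0.09  0.    1.67 -0.  ]
up ([390.0, 0.0, 1003.0], np.float64(7.6)) ([277.0, -0.0, 1055.0], np.float64(16.3)) ([176.0, -0.0, 1089.0], np.float64(25.9)) [-0.   -0.06  0.09  0.    2.66  0.  ]
upin ([110.0, -190.0, 1018.0], np.float64(9.1)) ([-350.0, -169.0, 1014.0], np.float64(14.9)) ([-654.0, -169.0, 912.0], np.float64(24.8)) [-3.    0.47  0.09  0.34  2.21  0.35]
upout ([631.0, 0.0, 878.0], np.float64(7.1)) ([735.0, 0.0, 
[... 233 characters left out ...]
 3.    0.52  2.58 -1.31  0.15 -2.54]
yaw- ([314.0, -19.0, -30.0], np.float64(12.1)) ([-164.0, -157.0, 5.0], np.float64(6.1)) ([-224.0, -2.0, 3.0], np.float64(6.1)) [-3.    0.59  2.58  4.45  0.11  2.54]
in ([41.0, 0.0, 408.0], np.float64(1.3)) ([-646.0, 262.0, 377.0], np.float64(7.3)) ([-1085.0, 242.0, 190.0], np.float64(17.8)) [2.89 1.3  0.09 0.14 1.47 2.54]
yawup ([254.0, -154.0, 875.0], np.float64(24.7)) ([325.0, -185.0, 973.0], np.float64(25.5)) ([362.0, 67.0, 976.0], np.float64(25.2)) [ 3.   -0.67  0.48  4.45  2.69 -2.54]
yawlow ([-183.0, 98.0, 7.0], np.float64(11.2)) ([-177.0, 105.0, 0.0], np.float64(18.5)) ([-135.0, 228.0, -20.0], np.float64(56.4)) [ 3.    1.05  2.39 -1.31  0.88 -2.54]
```

servo_tool --plan '[[0,[12,-9,-9],-2],[0,[35,-26,-28],-7],[0,[58,-44,-46],-12],[0,[80,-61,-65],-17],[0,[104,-79,-83],-22],[0,[129,-98,-104],-28],[0,[154,-117,-124],-33],[0,[179,-136,-144],-39],[0,[205,-156,-165],-44],[0,[230,-175,-185],-50]]'

```text
t: 4.15
ee_pos: [394.8, 263.6, 770.4]
orientation: [1.813, 2.55, 0.032]
ft_force: [0.3, 1.3, 0.2]
width: 87.8
grasp_force: 0.0
```

servo_tool --plan '[[0,[15,-30,-21],-5],[0,[29,-60,-42],-10],[0,[44,-91,-64],-15],[0,[58,-121,-85],-20],[0,[73,-151,-106],-25],[0,[88,-181,-127],-30],[0,[102,-211,-148],-35],[0,[117,-242,-170],-40],[0,[131,-272,-191],-45],[0,[146,-302,-212],-50]]'

```text
t: 4.98
ee_pos: [540.9, -37.8, 558.7]
orientation: [2.715, 1.542, 0.021]
ft_force: [-0.2, 1.0, 0.4]
width: 88.0
grasp_force: 0.0
```

servo_tool --plan '[[0,[-10,-32,-25],-5],[0,[-21,-64,-50],-10],[0,[-32,-96,-76],-15],[0,[-43,-128,-102],-20],[0,[-54,-160,-127],-25],[0,[-65,-192,-152],-29],[0,[-76,-224,-178],-33],[0,[-86,-254,-202],-36],[0,[-94,-277,-220],-38],[0,[-99,-292,-232],-40]]'

```text
t: 5.82
ee_pos: [440.8, -330.3, 325.0]
orientation: [3.077, 0.522, 0.007]
ft_force: [-0.4, -0.2, 0.2]
width: 87.7
grasp_force: 0.0
```

Run:
```python
from h import *
o=st(); im=ctrl.get_image('wrist'); cv2.imwrite('pics/w1.png',im)
import pickle; pickle.dump(o,open('w1.pkl','wb'))
print(proj('wrist',[452,-356.5,105],o))
```

```text
t 5.817
qpos [-0.659  0.212  1.717 -0.012  1.195  0.58 ]
ee_pos [ 440.798 -330.276  325.001]
orientation [3.077 0.522 0.007]
ft_force [-0.403 -0.203  0.197]
width 87.731
grasp_force 0.0
[342.49976795 174.08343636]
```

View pics/w1.png

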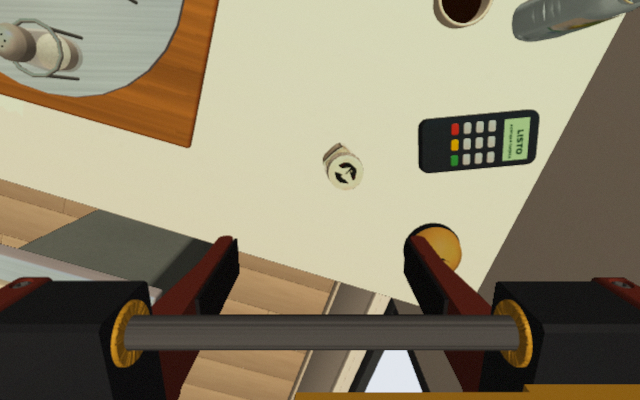

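Run:
```python
from h import *; import pickle
o=pickle.load(open('w1.pkl','rb')); im=cv2.imread('pics/w1.png')
cv2.imwrite('pics/w1c.png',cv2.resize(im[130:205,305:385],None,fx=7,fy=7,interpolation=2))
print('corner',plane('wrist',(191,147),14,o),'near edge dir pt',plane('wrist',(0,93),14,o),'right edge',plane('wrist',(218,0),14,o))
print('lid',plane('wrist',(345,171),105,o))
```

```text
corner [ 405.30334728 -163.39356419   14.        ] near edge dir pt [393.26160763  81.18947703  14.        ] right edge [ 588.48107302 -153.81455501   14.        ]
lid [ 456.18668733 -357.92822549  105.        ]
```

View pics/w1c.png

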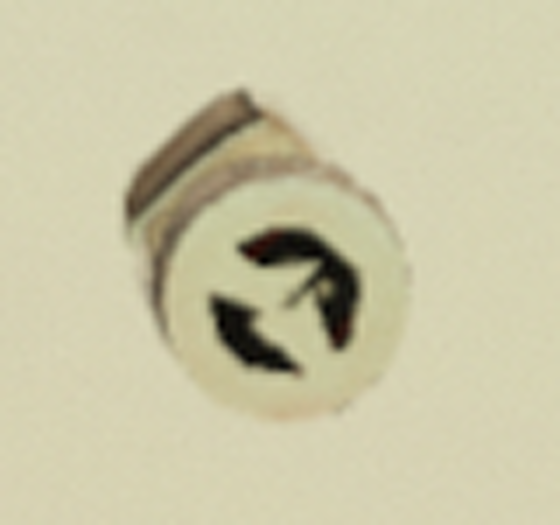

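Run:
```python
from h import *; import pickle
o=pickle.load(open('w1.pkl','rb')); 
c=lambda x,y:((x+.5)/7+305-.5,(y+.5)/7+130-.5)
for a,b,z in [((130,190),(232,94),6),((132,218),(255,120),70)]:
    A=plane('wrist',c(*a),z,o);Bb=plane('wrist',c(*b),z,o);d=Bb-A;print(A,Bb,np.degrees(np.arctan2(d[1],d[0])),np.linalg.norm(d))
print('lid',plane('wrist',c(284,297),105,o))
y=R.from_rotvec(o['orientation']).apply([0,1,0]);print('psi',np.degrees(np.arctan2(y[1],y[0])),R.from_rotvec(o['orientation']).apply([0,0,1]))
```

```text
[ 450.10558559 -337.00741049    6.        ] [ 474.59336251 -349.75334388    6.        ] -27.497061070728193 27.60634050834855
[ 454.16743042 -334.16183216   70.        ] [ 476.90434659 -348.45155651   70.        ] -32.1485893399959 26.854488991846296
lid [ 455.17804976 -358.47308799  105.        ]
psi -70.76359343587993 [ 0.00754183 -0.01940942 -0.99978317]
```

servo_tool --plan '[[0,[2,-3,-10],5],[0,[4,-8,-30],12],[0,[6,-13,-55],19],[0,[8,-18,-80],26],[0,[11,-23,-105],32],[0,[13,-26,-125],37],[0,[15,-28,-138],40],[0,[15,-28,-145],41],[0,[15,-28,-145],41]]'

```text
t: 6.62
ee_pos: [457.5, -355.9, 180.3]
orientation: [2.7, 1.573, 0.016]
ft_force: [0.1, 0.0, 0.6]
width: 88.0
grasp_force: 0.0
```

Run:
```python
from h import *
import pickle
o=st(); im=ctrl.get_image('wrist'); cv2.imwrite('pics/w2.png',im); pickle.dump(o,open('w2.pkl','wb'))
u,v=proj('wrist',[455,-358,105],o); print(u,v)
x0=int(u)-150;y0=max(0,int(v)-100); print(x0,y0)
cv2.imwrite('pics/w2c.png',cv2.resize(im[y0:y0+180,x0:x0+260],None,fx=3,fy=3,interpolation=2))
```

```text
t 6.617
qpos [-0.684  0.421  1.787  0.005  0.915 -0.171]
ee_pos [ 457.471 -355.871  180.302]
orientation [2.7   1.573 0.016]
ft_force [0.145 0.049 0.563]
width 87.956
grasp_force 0.0
317.50309694935 222.21236938482963
167 122
```

View pics/w2c.png

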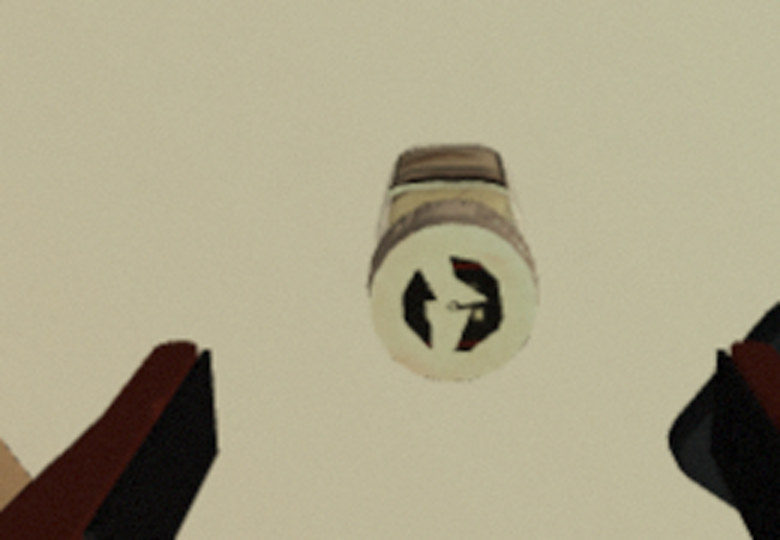

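servo_tool --plan '[[0,[-1,-1,-15],0],[0,[-2,-2,-38],0],[0,[-2.5,-2,-60],0],[0,[-2.5,-2,-78],0],[0,[-2.5,-2,-90],0],[0,[-2.5,-2,-93],0],[0,[-2.5,-2,-93],0],[0.4,[-2.5,-2,-93],0],[1,[-2.5,-2,-93],0],[1,[-2.5,-2,-93],0]]'

```text
t: 7.5
ee_pos: [455.4, -358.6, 88.3]
orientation: [2.699, 1.572, 0.017]
ft_force: [0.0, 0.6, 0.1]
width: 71.2
grasp_force: 0.0
```

servo_tool --plan '[[1,[0,0,0],0],[1,[0,0,0],0],[1,[0,0,0],0],[1,[0,0,0],0],[1,[0,0,0],0],[1,[0,0,0],0]]'

```text
t: 8.0
ee_pos: [454.7, -358.1, 87.1]
orientation: [2.7, 1.573, 0.016]
ft_force: [-0.3, -0.5, 1.5]
width: 40.5
grasp_force: 30.0
```

servo_tool --plan '[[1,[0,0,5],0],[1,[0,0,20],0],[1,[0,0,45],0],[1,[5,10,75],0],[1,[17,32,100],0],[1,[31,59,118],0],[1,[45,86,133],0],[1,[59,113,148],0],[1,[73,140,163],0],[1,[87,167,178],0]]'

```text
t: 8.83
ee_pos: [541.9, -189.6, 266.0]
orientation: [2.701, 1.573, 0.016]
ft_force: [0.9, -0.5, -2.1]
width: 40.4
grasp_force: 30.0
```

servo_tool --plan '[[1,[14,27,16],-2],[1,[29,54,32],-4],[1,[43,81,48],-6],[1,[58,108,64],-8],[1,[72,135,80],-10],[1,[87,162,96],-12],[1,[101,189,112],-14],[1,[116,216,128],-16],[1,[130,243,144],-18],[1,[145,270,160],-20]]'

```text
t: 9.67
ee_pos: [686.7, 80.3, 425.8]
orientation: [2.932, 1.077, 0.01]
ft_force: [0.1, -0.6, -2.2]
width: 40.2
grasp_force: 30.0
```

servo_tool --plan '[[1,[13,25,15],-3],[1,[27,51,30],-6],[1,[40,76,45],-9],[1,[54,102,60],-12],[1,[67,127,75],-14],[1,[80,151,89],-16],[1,[91,172,101],-18],[1,[101,191,112],-20],[1,[108,204,120],-21],[1,[112,212,125],-21]]'

```text
t: 10.5
ee_pos: [799.0, 292.9, 549.8]
orientation: [3.078, 0.528, 0.005]
ft_force: [-0.6, -0.4, -0.7]
width: 40.5
grasp_force: 30.0
```

```bash
cat >> h.py <<'E'
def tl():
    o=ctrl.get_obs(); A=R.from_rotvec(o['orientation']); z=A.apply([0,0,1]); y=A.apply([0,1,0]); az=np.arctan2(o['ee_pos'][1],o['ee_pos'][0])
    zr=z[0]*np.cos(az)+z[1]*np.sin(az); zt=-z[0]*np.sin(az)+z[1]*np.cos(az)
    J=R.from_rotvec([2.7,1.573,.016]); u=(A*J.inv()).apply([0,0,1])
    print('t',round(o['t'],2),'q',o['qpos'].round(3),'p',o['ee_pos'].round(1),'r',np.hypot(*o['ee_pos'][:2]).round(),'tool radial tilt',np.degrees(np.arctan2(zr,-z[2])).round(2),'tang',np.degrees(np.arcsin(zt)).round(2),'psi',np.degrees(np.arctan2(y[1],y[0])).round(2),'jar tilt',np.degrees(np.arccos(u[2])).round(2),'jar rad/tan',np.degrees([u[0]*np.cos(az)+u[1]*np.sin(az),-u[0]*np.sin(az)+u[1]*np.cos(az)]).round(2),'w',o['width'].round(1),o['grasp_force'].round(1),'F',np.round(o['ft_force'],1))
E
python3 -c "
from h import *
tl()"
```

```text
Traceback (most recent call last):
  File "h.py", line 24, in tl
    print('t',round(o['t'],2),'q',o['qpos'].round(3),'p',o['ee_pos'].round(1),'r',np.hypot(*o['ee_pos'][:2]).round(),'tool radial tilt',np.degrees(np.arctan2(zr,-z[2])).round(2),'tang',np.degrees(np.arcsin(zt)).round(2),'psi',np.degrees(np.arctan2(y[1],y[0])).round(2),'jar tilt',np.degrees(np.arccos(u[2])).round(2),'jar rad/tan',np.degrees([u[0]*np.cos(az)+u[1]*np.sin(az),-u[0]*np.sin(az)+u[1]*np.cos(az)]).round(2),'w',o['width'].round(1),o['grasp_force'].round(1),'F',np.round(o['ft_force'],1))
                                                                                                                                                                                                                                                                                                                                                                                                                                       ^^^^^^^^^^^^^^^^
AttributeError: 'float' object has no attribute 'round'
```

servo_tool --plan '[[1,[8,3,8],0],[1,[16,6,17],0],[1,[24,9,25],0],[1,[32,12,34],0],[1,[43,16,46],0],[1,[60,22,64],0],[1,[83,30,88],0],[1,[110,40,117],0],[1,[137,50,146],0],[1,[164,60,175],0]]'

```text
t: 11.33
ee_pos: [820.4, 298.1, 608.1]
orientation: [3.083, 0.528, 0.055]
ft_force: [0.6, 1.1, -1.3]
width: 40.1
grasp_force: 30.0
```

```bash
sed -i "s/o\['width'\].round(1),o\['grasp_force'\].round(1)/round(float(o['width']),1)/" h.py
python3 -c "
from h import *
tl()"
```

```text
t 11.33 q [ 0.341  0.857  0.086 -0.023  2.167  1.559] p [820.4 298.1 608.1] r 873.0 tool radial tilt 1.84 tang -1.12 psi -70.57 jar tilt 1.82 jar rad/tan [-1.82 -0.  ] w 40.1 F [ 0.6  1.1 -1.3]
```

servo_tool --plan '[[1,[28,10,29],0],[1,[55,20,58],0],[1,[83,30,88],0],[1,[110,40,117],0],[1,[138,50,147],0],[1,[166,60,176],0],[1,[193,70,205],0],[1,[221,80,234],0],[1,[248,90,263],0],[1,[276,100,293],0]]'

```text
t: 12.17
ee_pos: [807.2, 292.1, 638.9]
orientation: [3.086, 0.529, 0.093]
ft_force: [-0.3, 0.7, -1.1]
width: 40.5
grasp_force: 30.0
```

```bash
python3 -c "
from h import *
tl()"
```

```text
t 12.17 q [ 0.34   0.82   0.087 -0.023  2.177  1.557] p [807.2 292.1 638.9] r 858.0 tool radial tilt 3.25 tang -1.13 psi -70.56 jar tilt 3.23 jar rad/tan [-3.23  0.  ] w 40.5 F [-0.3  0.7 -1.1]
```

servo_tool --plan '[[1,[32,11.5,24],0]]'

```text
t: 12.25
ee_pos: [812.5, 293.7, 641.8]
orientation: [3.088, 0.53, 0.131]
ft_force: [-0.4, 0.1, -2.1]
width: 40.5
grasp_force: 30.0
```

servo_tool --plan '[[1,[32,11.5,24],0]]'

```text
t: 12.33
ee_pos: [818.5, 295.6, 644.7]
orientation: [3.091, 0.531, 0.173]
ft_force: [-0.2, -0.1, -0.9]
width: 40.5
grasp_force: 30.0
```

servo_tool --plan '[[1,[32,11.5,24],0]]'

```text
t: 12.42
ee_pos: [824.2, 297.4, 647.5]
orientation: [-3.086, -0.531, -0.212]
ft_force: [-0.2, 0.5, -1.9]
width: 40.5
grasp_force: 30.0
```

servo_tool --plan '[[1,[32,11.5,24],0]]'

```text
t: 12.5
ee_pos: [830.0, 299.2, 650.3]
orientation: [-3.079, -0.53, -0.25]
ft_force: [-0.0, -0.2, -1.1]
width: 40.2
grasp_force: 30.0
```

```bash
python3 -c "
from h import *
tl()"
```

```text
t 12.5 q [ 0.339  0.811  0.087 -0.022  2.085  1.557] p [830.  299.2 650.3] r 882.0 tool radial tilt 9.09 tang -1.15 psi -70.56 jar tilt 9.07 jar rad/tan [-9.03  0.03] w 40.2 F [-0.  -0.2 -1.1]
```

servo_tool --plan '[[1,[32,11.5,24],0]]'

```text
t: 12.58
ee_pos: [835.8, 301.1, 653.2]
orientation: [-3.071, -0.529, -0.289]
ft_force: [-0.1, 0.2, -2.3]
width: 40.1
grasp_force: 30.0
```

servo_tool --plan '[[1,[32,11.5,24],0]]'

```text
t: 12.67
ee_pos: [841.8, 303.0, 656.1]
orientation: [-3.063, -0.528, -0.327]
ft_force: [-0.3, -0.1, -1.2]
width: 40.7
grasp_force: 30.0
```

servo_tool --plan '[[1,[32,11.5,24],0]]'

```text
t: 12.75
ee_pos: [847.9, 305.0, 659.0]
orientation: [-3.054, -0.527, -0.366]
ft_force: [-0.7, -0.2, -1.2]
width: 40.6
grasp_force: 30.0
```

servo_tool --plan '[[1,[32,11.5,24],0]]'

```text
t: 12.83
ee_pos: [854.2, 307.0, 662.0]
orientation: [-3.045, -0.526, -0.405]
ft_force: [-0.8, -0.3, -2.1]
width: 40.1
grasp_force: 30.0
```

servo_tool --plan '[[1,[32,11.5,24],0]]'

```text
t: 12.92
ee_pos: [860.6, 309.1, 665.0]
orientation: [-3.036, -0.524, -0.444]
ft_force: [-0.9, 0.3, -1.0]
width: 40.2
grasp_force: 30.0
```

servo_tool --plan '[[1,[32,11.5,24],0]]'

```text
t: 13.0
ee_pos: [867.0, 311.2, 668.1]
orientation: [-3.025, -0.523, -0.483]
ft_force: [0.1, 0.2, -1.3]
width: 40.4
grasp_force: 30.0
```

servo_tool --plan '[[1,[32,11.5,24],0]]'

```text
t: 13.08
ee_pos: [873.6, 313.4, 671.2]
orientation: [-3.015, -0.521, -0.522]
ft_force: [0.9, 0.1, -1.0]
width: 40.1
grasp_force: 30.0
```

servo_tool --plan '[[1,[32,11.5,24],0]]'

```text
t: 13.17
ee_pos: [880.2, 315.6, 674.4]
orientation: [-3.003, -0.52, -0.561]
ft_force: [-0.4, -0.1, -1.5]
width: 40.3
grasp_force: 30.0
```

servo_tool --plan '[[1,[32,11.5,24],0]]'

```text
t: 13.25
ee_pos: [886.9, 317.8, 677.6]
orientation: [-2.991, -0.518, -0.6]
ft_force: [-0.9, 0.2, -1.3]
width: 40.1
grasp_force: 30.0
```

servo_tool --plan '[[1,[32,11.5,24],0]]'

```text
t: 13.33
ee_pos: [893.7, 320.1, 680.8]
orientation: [-2.979, -0.517, -0.639]
ft_force: [-0.3, -0.2, -1.8]
width: 40.4
grasp_force: 30.0
```

servo_tool --plan '[[1,[32,11.5,24],0]]'

```text
t: 13.42
ee_pos: [900.5, 322.4, 684.2]
orientation: [-2.966, -0.515, -0.678]
ft_force: [-0.1, -0.8, -0.8]
width: 40.5
grasp_force: 30.0
```

servo_tool --plan '[[1,[32,11.5,24],0]]'

```text
t: 13.5
ee_pos: [907.3, 324.7, 687.6]
orientation: [-2.953, -0.513, -0.717]
ft_force: [0.5, -0.5, -1.8]
width: 40.3
grasp_force: 30.0
```

```bash
python3 -c "
from h import *
tl()"
```

```text
t 13.5 q [ 0.336  0.8    0.087 -0.017  1.781  1.556] p [907.3 324.7 687.6] r 964.0 tool radial tilt 27.1 tang -1.13 psi -70.57 jar tilt 27.07 jar rad/tan [-2.607e+01  1.000e-02] w 40.3 F [ 0.5 -0.5 -1.8]
```

servo_tool --plan '[[1,[32,11.5,24],0]]'

```text
t: 13.58
ee_pos: [914.3, 327.0, 691.0]
orientation: [-2.939, -0.511, -0.756]
ft_force: [-0.7, 0.3, -1.9]
width: 40.6
grasp_force: 30.0
```

servo_tool --plan '[[1,[32,11.5,24],0]]'

```text
t: 13.67
ee_pos: [921.2, 329.3, 694.4]
orientation: [-2.925, -0.509, -0.794]
ft_force: [-0.3, 0.3, -0.7]
width: 40.0
grasp_force: 30.0
```

servo_tool --plan '[[1,[32,11.5,24],0]]'

```text
t: 13.75
ee_pos: [928.2, 331.7, 697.9]
orientation: [-2.91, -0.506, -0.833]
ft_force: [-0.5, 0.9, -1.5]
width: 40.5
grasp_force: 30.0
```

servo_tool --plan '[[1,[32,11.5,24],0]]'

```text
t: 13.83
ee_pos: [935.1, 334.0, 701.5]
orientation: [-2.894, -0.504, -0.871]
ft_force: [0.1, 0.2, -0.6]
width: 40.3
grasp_force: 30.0
```

servo_tool --plan '[[1,[32,11.5,24],0]]'

```text
t: 13.92
ee_pos: [942.1, 336.4, 705.1]
orientation: [-2.878, -0.502, -0.909]
ft_force: [0.2, 0.6, -2.2]
width: 40.5
grasp_force: 30.0
```

servo_tool --plan '[[1,[32,11.5,24],0]]'

```text
t: 14.0
ee_pos: [949.0, 338.8, 708.7]
orientation: [-2.862, -0.499, -0.947]
ft_force: [-0.3, -0.0, -1.5]
width: 40.6
grasp_force: 30.0
```

servo_tool --plan '[[1,[32,11.5,24],0]]'

```text
t: 14.08
ee_pos: [955.9, 341.1, 712.4]
orientation: [-2.845, -0.497, -0.984]
ft_force: [-0.6, 0.5, -1.2]
width: 40.0
grasp_force: 30.0
```

servo_tool --plan '[[1,[32,11.5,24],0]]'

```text
t: 14.17
ee_pos: [962.7, 343.5, 716.1]
orientation: [-2.827, -0.494, -1.021]
ft_force: [-0.1, 0.3, -2.0]
width: 40.2
grasp_force: 30.0
```

servo_tool --plan '[[1,[32,11.5,24],0]]'

```text
t: 14.25
ee_pos: [969.6, 345.8, 719.9]
orientation: [-2.81, -0.491, -1.058]
ft_force: [-0.2, 0.1, -1.4]
width: 40.2
grasp_force: 30.0
```

servo_tool --plan '[[1,[32,11.5,24],0]]'

```text
t: 14.33
ee_pos: [976.3, 348.2, 723.7]
orientation: [-2.791, -0.489, -1.095]
ft_force: [-0.1, -0.1, -2.1]
width: 40.3
grasp_force: 30.0
```

servo_tool --plan '[[1,[32,11.5,24],0]]'

```text
t: 14.42
ee_pos: [983.0, 350.4, 727.5]
orientation: [-2.773, -0.486, -1.131]
ft_force: [-0.5, -0.1, -1.6]
width: 40.1
grasp_force: 30.0
```

```bash
python3 -c "
from h import *
tl()"
```

```text
t 14.42 q [ 0.334  0.814  0.087 -0.012  1.469  1.555] p [983.  350.4 727.5] r 1044.0 tool radial tilt 44.18 tang -1.01 psi -70.61 jar tilt 44.14 jar rad/tan [-39.9   -0.11] w 40.1 F [-0.5 -0.1 -1.6]
```

servo_tool --plan '[[1,[0,0,0],0],[1,[0,0,0],0],[1,[0,0,0],0],[1,[0,0,0],0],[1,[0,0,0],0],[1,[0,0,0],0],[1,[0,0,0],0],[1,[0,0,0],0],[1,[0,0,0],0]]'

```text
t: 15.17
ee_pos: [982.4, 350.2, 727.4]
orientation: [-2.774, -0.486, -1.129]
ft_force: [-0.0, -0.4, -1.0]
width: 40.6
grasp_force: 30.0
```

servo_tool --plan '[[1,[0,0,0],0],[1,[0,0,0],0],[1,[0,0,0],0],[1,[0,0,0],0],[1,[0,0,0],0],[1,[0,0,0],0]]'

```text
t: 15.67
ee_pos: [982.5, 350.2, 727.4]
orientation: [-2.774, -0.486, -1.129]
ft_force: [0.4, -0.6, -0.9]
width: 40.6
grasp_force: 30.0
```

servo_tool --plan '[[1,[-5,-3,-5],2],[1,[-18,-12,-18],8],[1,[-36,-24,-36],14],[1,[-56,-38,-56],20],[1,[-76,-51,-76],26],[1,[-96,-64,-96],33],[1,[-115,-77,-115],40],[1,[-133,-89,-133],46],[1,[-150,-100,-150],53]]'

```text
t: 16.42
ee_pos: [831.0, 248.9, 577.5]
orientation: [-2.065, -1.532, -0.857]
ft_force: [0.1, -0.8, -2.5]
width: 40.4
grasp_force: 30.0
```

```bash
python3 -c "
from h import *
tl()"
```

```text
t 16.42 q [0.055 0.512 0.928 0.715 1.407 0.337] p [831.  248.9 577.5] r 867.0 tool radial tilt 29.31 tang 34.61 psi -17.37 jar tilt 44.09 jar rad/tan [-22.14 -33.15] w 40.4 F [ 0.1 -0.8 -2.5]
```

servo_tool --plan '[[1,[-4,-11,-11],6],[1,[-7,-22,-22],13],[1,[-10,-33,-33],19],[1,[-14,-44,-44],26],[1,[-17,-55,-55],32],[1,[-20,-66,-66],39],[1,[-24,-77,-77],45],[1,[-27,-88,-88],52],[1,[-30,-99,-99],58],[1,[-34,-110,-110],65]]'

```text
t: 17.25
ee_pos: [798.9, 138.9, 466.7]
orientation: [-0.861, -2.246, -0.376]
ft_force: [-0.5, -0.3, -2.3]
width: 40.6
grasp_force: 30.0
```

servo_tool --plan '[[1,[-2,-8,-8],6],[1,[-4,-16,-16],13],[1,[-6,-24,-24],19],[1,[-8,-32,-32],26],[1,[-10,-40,-40],32],[1,[-12,-48,-48],39],[1,[-14,-56,-56],45],[1,[-16,-63,-63],52],[1,[-18,-68,-68],57],[1,[-20,-71,-72],62]]'

```text
t: 18.08
ee_pos: [778.9, 68.8, 394.0]
orientation: [0.418, -2.339, 0.141]
ft_force: [1.1, 0.1, -1.6]
width: 40.5
grasp_force: 30.0
```

```bash
python3 -c "
from h import *
tl()"
```

```text
t 18.08 q [ 0.125  1.065  0.305 -0.238  2.518 -1.938] p [778.9  68.8 394. ] r 782.0 tool radial tilt -43.31 tang -9.36 psi 109.77 jar tilt 44.06 jar rad/tan [38.47 10.4 ] w 40.5 F [ 1.1  0.1 -1.6]
```

servo_tool --plan '[[1,[8,0.7,2.5],-5],[1,[16,1.4,5],-10],[1,[22,2,7],-14.5]]'

```text
t: 18.33
ee_pos: [793.5, 71.4, 395.6]
orientation: [0.107, -2.362, 0.016]
ft_force: [0.2, -0.1, -2.7]
width: 40.3
grasp_force: 30.0
```

servo_tool --plan '[[1,[39,3.5,12],0]]'

```text
t: 18.42
ee_pos: [796.7, 69.0, 397.5]
orientation: [0.105, -2.385, 0.013]
ft_force: [1.2, -0.7, -1.8]
width: 40.1
grasp_force: 30.0
```

servo_tool --plan '[[1,[39,3.5,12],0]]'

```text
t: 18.5
ee_pos: [799.1, 70.4, 401.1]
orientation: [0.114, -2.406, 0.014]
ft_force: [0.3, 0.8, -0.2]
width: 40.4
grasp_force: 30.0
```

servo_tool --plan '[[1,[39,3.5,12],0]]'

```text
t: 18.58
ee_pos: [801.2, 72.1, 403.3]
orientation: [0.116, -2.425, 0.014]
ft_force: [0.4, 0.4, -1.5]
width: 40.4
grasp_force: 30.0
```

servo_tool --plan '[[1,[39,3.5,12],0]]'

```text
t: 18.67
ee_pos: [803.6, 73.1, 404.2]
orientation: [0.116, -2.441, 0.013]
ft_force: [0.7, 1.3, -0.3]
width: 40.3
grasp_force: 30.0
```

servo_tool --plan '[[1,[39,3.5,12],0]]'

```text
t: 18.75
ee_pos: [806.3, 73.7, 404.4]
orientation: [0.116, -2.458, 0.012]
ft_force: [-0.1, -0.3, -2.3]
width: 40.3
grasp_force: 30.0
```

servo_tool --plan '[[1,[39,3.5,12],0]]'

```text
t: 18.83
ee_pos: [809.2, 74.0, 404.2]
orientation: [0.116, -2.474, 0.01]
ft_force: [0.7, -0.0, -1.3]
width: 40.1
grasp_force: 30.0
```

```bash
python3 -c "
from h import *
tl()"
```

```text
t 18.83 q [ 0.073  1.141  0.086  0.017  2.578 -1.58 ] p [809.2  74.  404.2] r 813.0 tool radial tilt -38.06 tang 1.15 psi 94.95 jar tilt 38.02 jar rad/tan [ 3.529e+01 -2.000e-02] w 40.1 F [ 0.7 -0.  -1.3]
```

servo_tool --plan '[[1,[39,3.5,12],0]]'

```text
t: 18.92
ee_pos: [812.2, 74.3, 403.8]
orientation: [0.116, -2.491, 0.009]
ft_force: [1.2, -0.4, -2.1]
width: 40.1
grasp_force: 30.0
```

servo_tool --plan '[[1,[39,3.5,12],0]]'

```text
t: 19.0
ee_pos: [815.3, 74.6, 403.4]
orientation: [0.116, -2.508, 0.007]
ft_force: [-1.3, 0.7, -0.9]
width: 40.4
grasp_force: 30.0
```

servo_tool --plan '[[1,[39,3.5,12],0]]'

```text
t: 19.08
ee_pos: [818.7, 74.9, 403.1]
orientation: [0.116, -2.526, 0.006]
ft_force: [-0.2, -0.1, -0.8]
width: 40.6
grasp_force: 30.0
```

servo_tool --plan '[[1,[39,3.5,12],0]]'

```text
t: 19.17
ee_pos: [822.1, 75.2, 402.8]
orientation: [0.116, -2.544, 0.005]
ft_force: [-0.4, 0.1, -1.2]
width: 40.1
grasp_force: 30.0
```

servo_tool --plan '[[1,[39,3.5,12],0]]'

```text
t: 19.25
ee_pos: [825.8, 75.7, 402.5]
orientation: [0.116, -2.563, 0.003]
ft_force: [0.0, -1.2, -2.2]
width: 40.4
grasp_force: 30.0
```

servo_tool --plan '[[1,[39,3.5,12],0]]'

```text
t: 19.33
ee_pos: [829.6, 76.1, 402.2]
orientation: [0.117, -2.582, 0.002]
ft_force: [-0.4, 0.3, -0.8]
width: 40.1
grasp_force: 30.0
```

servo_tool --plan '[[1,[39,3.5,12],0]]'

```text
t: 19.42
ee_pos: [833.5, 76.7, 402.0]
orientation: [0.117, -2.601, 0.0]
ft_force: [-0.3, 0.1, -1.1]
width: 40.4
grasp_force: 30.0
```

servo_tool --plan '[[1,[39,3.5,12],0]]'

```text
t: 19.5
ee_pos: [837.6, 77.2, 401.6]
orientation: [0.118, -2.621, -0.001]
ft_force: [-0.2, 0.1, -1.7]
width: 40.3
grasp_force: 30.0
```

servo_tool --plan '[[1,[39,3.5,12],0]]'

```text
t: 19.58
ee_pos: [841.9, 77.8, 401.2]
orientation: [0.118, -2.641, -0.003]
ft_force: [0.1, -0.0, -2.5]
width: 40.5
grasp_force: 30.0
```

servo_tool --plan '[[1,[39,3.5,12],0]]'

```text
t: 19.67
ee_pos: [846.3, 78.4, 400.9]
orientation: [0.119, -2.661, -0.004]
ft_force: [0.2, -0.8, -0.9]
width: 40.4
grasp_force: 30.0
```

servo_tool --plan '[[1,[39,3.5,12],0]]'

```text
t: 19.75
ee_pos: [850.9, 78.9, 400.4]
orientation: [0.119, -2.682, -0.006]
ft_force: [-0.7, -0.3, -1.2]
width: 40.4
grasp_force: 30.0
```

servo_tool --plan '[[1,[39,3.5,12],0]]'

```text
t: 19.83
ee_pos: [855.7, 79.6, 399.9]
orientation: [0.12, -2.703, -0.008]
ft_force: [-0.7, 0.4, -1.5]
width: 40.5
grasp_force: 30.0
```

servo_tool --plan '[[1,[39,3.5,12],0]]'

```text
t: 19.92
ee_pos: [860.6, 80.1, 399.4]
orientation: [0.12, -2.724, -0.01]
ft_force: [-0.3, 0.2, -2.4]
width: 40.4
grasp_force: 30.0
```

servo_tool --plan '[[1,[39,3.5,12],0]]'

```text
t: 20.0
ee_pos: [865.7, 80.7, 398.9]
orientation: [0.121, -2.745, -0.011]
ft_force: [0.6, -0.4, -1.5]
width: 40.1
grasp_force: 30.0
```

servo_tool --plan '[[1,[39,3.5,12],0]]'

```text
t: 20.08
ee_pos: [871.0, 81.4, 398.4]
orientation: [0.121, -2.767, -0.013]
ft_force: [-0.7, -0.3, -1.5]
width: 40.5
grasp_force: 30.0
```

servo_tool --plan '[[1,[39,3.5,12],0]]'

```text
t: 20.17
ee_pos: [876.5, 82.0, 397.9]
orientation: [0.121, -2.79, -0.015]
ft_force: [0.8, -0.7, -0.9]
width: 40.3
grasp_force: 30.0
```

```bash
python3 -c "
from h import *
tl()"
```

```text
t 20.17 q [ 0.073  1.102  0.087  0.027  2.301 -1.57 ] p [876.5  82.  397.9] r 880.0 tool radial tilt -19.96 tang 1.57 psi 94.73 jar tilt 19.94 jar rad/tan [19.54 -0.45] w 40.3 F [ 0.8 -0.7 -0.9]
```

servo_tool --plan '[[1,[39,3.5,12],0]]'

```text
t: 20.25
ee_pos: [882.1, 82.7, 397.3]
orientation: [0.122, -2.812, -0.017]
ft_force: [-0.2, 0.4, -1.8]
width: 40.2
grasp_force: 30.0
```

servo_tool --plan '[[1,[39,3.5,12],0]]'

```text
t: 20.33
ee_pos: [887.9, 83.4, 396.8]
orientation: [0.123, -2.835, -0.019]
ft_force: [-0.2, -0.4, -0.6]
width: 40.0
grasp_force: 30.0
```

servo_tool --plan '[[1,[39,3.5,12],0]]'

```text
t: 20.42
ee_pos: [893.9, 84.0, 396.2]
orientation: [0.123, -2.858, -0.021]
ft_force: [-1.1, -0.6, -1.9]
width: 40.1
grasp_force: 30.0
```

servo_tool --plan '[[1,[39,3.5,12],0]]'

```text
t: 20.5
ee_pos: [900.0, 84.7, 395.7]
orientation: [0.124, -2.881, -0.023]
ft_force: [0.2, 0.7, -0.9]
width: 40.1
grasp_force: 30.0
```

servo_tool --plan '[[1,[39,3.5,12],0]]'

```text
t: 20.58
ee_pos: [906.2, 85.4, 395.2]
orientation: [0.124, -2.905, -0.025]
ft_force: [-0.3, 0.5, -2.0]
width: 40.6
grasp_force: 30.0
```

servo_tool --plan '[[1,[39,3.5,12],0]]'

```text
t: 20.67
ee_pos: [912.7, 86.1, 394.7]
orientation: [0.124, -2.928, -0.027]
ft_force: [-0.5, -0.2, -2.1]
width: 40.3
grasp_force: 30.0
```

servo_tool --plan '[[1,[39,3.5,12],0]]'

```text
t: 20.75
ee_pos: [919.2, 86.9, 394.3]
orientation: [0.125, -2.952, -0.03]
ft_force: [0.5, 0.9, -1.3]
width: 40.1
grasp_force: 30.0
```

servo_tool --plan '[[1,[39,3.5,12],0]]'

```text
t: 20.83
ee_pos: [926.0, 87.6, 393.9]
orientation: [0.125, -2.977, -0.032]
ft_force: [0.4, -0.1, -1.8]
width: 40.6
grasp_force: 30.0
```

servo_tool --plan '[[1,[39,3.5,12],0]]'

```text
t: 20.92
ee_pos: [932.9, 88.4, 393.5]
orientation: [0.126, -3.001, -0.034]
ft_force: [0.1, -0.6, -1.5]
width: 40.5
grasp_force: 30.0
```

servo_tool --plan '[[1,[39,3.5,12],0]]'

```text
t: 21.0
ee_pos: [939.9, 89.1, 393.1]
orientation: [0.126, -3.026, -0.037]
ft_force: [0.5, -0.2, -1.9]
width: 40.1
grasp_force: 30.0
```

servo_tool --plan '[[1,[39,3.5,12],0]]'

```text
t: 21.08
ee_pos: [947.1, 89.9, 392.8]
orientation: [0.127, -3.051, -0.039]
ft_force: [-0.5, 0.3, -1.1]
width: 40.5
grasp_force: 30.0
```

servo_tool --plan '[[1,[39,3.5,12],0]]'

```text
t: 21.17
ee_pos: [954.3, 90.7, 392.5]
orientation: [0.127, -3.076, -0.042]
ft_force: [0.0, 0.3, -2.0]
width: 40.1
grasp_force: 30.0
```

```bash
python3 -c "
from h import *
tl()"
```

```text
t 21.17 q [ 0.073  1.09   0.087  0.032  2.026 -1.567] p [954.3  90.7 392.5] r 959.0 tool radial tilt -3.52 tang 1.74 psi 94.68 jar tilt 3.56 jar rad/tan [ 3.5  -0.61] w 40.1 F [ 0.   0.3 -2. ]
```

servo_tool --plan '[[1,[39,3.5,12],0]]'

```text
t: 21.25
ee_pos: [961.7, 91.5, 392.3]
orientation: [0.128, -3.101, -0.044]
ft_force: [-0.3, 0.1, -1.9]
width: 40.7
grasp_force: 30.0
```

servo_tool --plan '[[1,[39,3.5,12],0]]'

```text
t: 21.33
ee_pos: [969.2, 92.3, 392.1]
orientation: [0.128, -3.127, -0.047]
ft_force: [-0.5, 0.5, -1.7]
width: 40.3
grasp_force: 30.0
```

servo_tool --plan '[[1,[18,1.6,5.5],0]]'

```text
t: 21.42
ee_pos: [972.7, 92.7, 391.9]
orientation: [0.128, -3.138, -0.048]
ft_force: [-0.7, 0.9, -1.0]
width: 40.6
grasp_force: 30.0
```

servo_tool --plan '[[1,[-3,0,-1],0],[1,[-12,-1,-3],0],[1,[-30,-2,-8],0],[1,[-50,-4,-12],0]]'

```text
t: 21.75
ee_pos: [921.5, 88.6, 378.4]
orientation: [0.128, -3.136, -0.048]
ft_force: [1.3, 0.5, -1.9]
width: 40.3
grasp_force: 30.0
```

Run:
```python
from h import *
tl(); o=ctrl.get_obs(); cv2.imwrite('pics/w3.png',ctrl.get_image('wrist'))
im=cv2.imread('pics/w3.png'); cv2.imwrite('pics/s3.png',ctrl.get_image('scene'))
s=cv2.imread('pics/s3.png')
u,v=proj('scene',o['ee_pos']).astype(int); print(u,v)
a=cv2.resize(im[150:400,200:440],None,fx=1.6,fy=1.6); b=cv2.resize(s[max(0,v-60):v+70,max(0,u-60):u+60],(369,400))
cv2.imwrite('pics/m3.png',np.hstack([a,b]))
```

```text
t 21.75 q [ 0.073  0.883  0.522  0.031  1.739 -1.574] p [921.5  88.6 378.4] r 926.0 tool radial tilt -0.06 tang 1.75 psi 94.69 jar tilt 0.63 jar rad/tan [ 0.06 -0.62] w 40.3 F [ 1.3  0.5 -1.9]
413 270
```

View pics/m3.png

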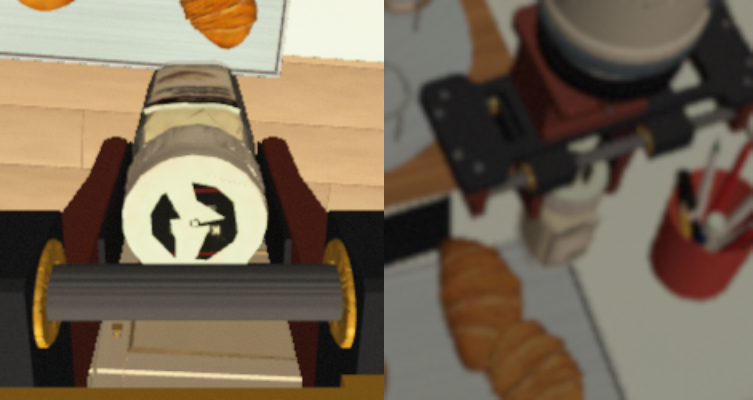

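servo_tool --plan '[[1,[-8,0,-3],2],[1,[-30,-1,-13],4],[1,[-60,-2,-26],6],[1,[-92,-3,-40],8],[1,[-124,-4,-54],10],[1,[-152,-4,-66],12],[1,[-172,-5,-74],13],[1,[-181,-5,-78],13.5],[1,[-181,-5,-78],13.5],[1,[-181,-5,-78],13.5]]'

```text
t: 22.68
ee_pos: [742.4, 83.7, 303.2]
orientation: [0.495, -3.098, -0.047]
ft_force: [0.2, 0.5, -0.9]
width: 40.3
grasp_force: 30.0
```

Run:
```python
from h import *; import pickle
tl(); o=ctrl.get_obs(); im=ctrl.get_image('wrist'); cv2.imwrite('pics/w4.png',im); pickle.dump(o,open('w4.pkl','wb'))
for P in [(657,57.5,82),(563.5,26.7,186),(563.5,26.7,32),(728,30,14)]: print(P,proj('wrist',P,o).round(1))
u,v=proj('wrist',(657,57.5,82),o)
x0=int(u)-65;y0=max(0,int(v)-50); print(x0,y0)
cv2.imwrite('pics/w4c.png',cv2.resize(im[y0:y0+98,x0:x0+130],None,fx=6,fy=6,interpolation=2))
```

```text
t 22.68 q [ 0.085  0.555  1.259  0.03   1.333 -1.81 ] p [742.4  83.7 303.2] r 747.0 tool radial tilt -0.3 tang 1.69 psi 108.17 jar tilt 0.59 jar rad/tan [ 0.05 -0.59] w 40.3 F [ 0.2  0.5 -0.9]
(657, 57.5, 82) [316.5  91.8]
(563.5, 26.7, 186) [318.4 -69.6]
(563.5, 26.7, 32) [ 3.153e+02 -1.000e-01]
(728, 30, 14) [278.2 141.9]
251 41
```

View pics/w4c.png

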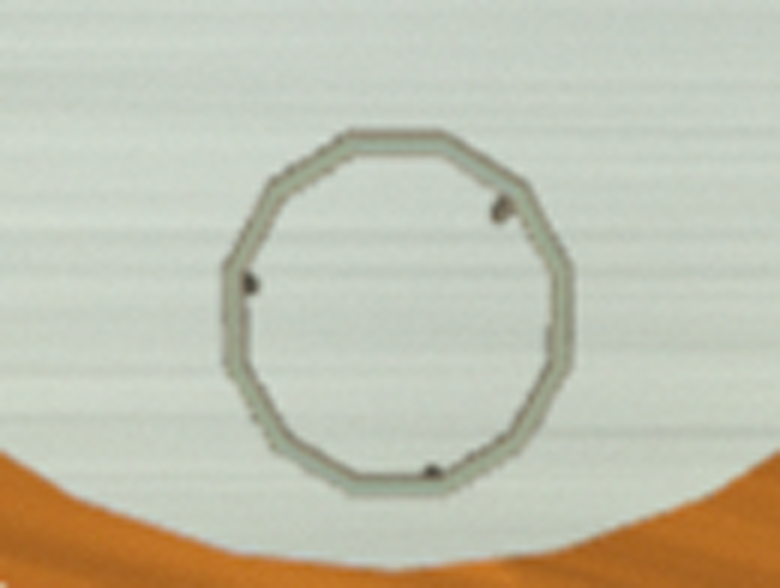

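Run:
```python
from h import *; import pickle
o=pickle.load(open('w4.pkl','rb'))
c=lambda x,y:((x+.5)/6+251-.5,(y+.5)/6+41-.5)
Q=np.array([plane('wrist',c(*p),82,o)[:2] for p in [(235,315),(563,315),(397,142),(397,487),(276,190),(523,190),(276,440),(520,440)]])
def circ(Q):
    x=np.linalg.lstsq(np.c_[2*Q,np.ones(len(Q))],(Q**2).sum(1),rcond=None)[0]; return x[:2],np.sqrt(x[2]+x[0]**2+x[1]**2)
cc,r=circ(Q); print('ring',cc,r)
im=cv2.imread('pics/w4.png'); h=cv2.cvtColor(im,cv2.COLOR_BGR2HSV)
w=(h[...,1]>120).astype(np.uint8)
pts=[]
for u in range(150,500,8):
    col=np.where(w[60:170,u])[0]
    if len(col): pts.append((u,60+col[0]-.5))
E=np.array([plane('wrist',p,32,o)[:2] for p in pts])
from scipy.optimize import least_squares
s=least_squares(lambda x:np.hypot(*(E-x[:2]).T)-147.5,[563,27],loss='soft_l1'); print('axis',s.x,np.abs(s.fun).max(),len(pts))
d=cc-s.x; print('dist',np.hypot(*d),'ang',np.degrees(np.arctan2(d[1],d[0])))
# jar now relative to TCP at grasp: lid centre assumed from w2
o2=pickle.load(open('w2.pkl','rb')); L=plane('wrist',(318.7,222.7),105,o2); print('lid',L)
J=R.from_rotvec([2.7,1.573,.016]); off=J.inv().apply(np.array([L[0],L[1],0])-[454.7,-358.1,87.1]); print('base in tool',off)
top=J.inv().apply(np.array([L[0],L[1],105])-[454.7,-358.1,87.1])
A=R.from_rotvec(o['orientation']); b=o['ee_pos']+A.apply(off); print('base now',b, 'lid px pred',proj('wrist',o['ee_pos']+A.apply(top),o))
cr=im[190:315,260:380]; hh=cv2.cvtColor(cr,cv2.COLOR_BGR2HSV)
print('shift',cc-b[:2],'dz to seat',32-b[2])
```

```text
ring [658.56237984  58.70566113] 29.23706108742451
axis [563.98133141  26.24487632] 50.76868552450475 38
dist 99.99638629901814 ang 18.94252889303208
lid [ 455.56153249 -358.56776003  105.        ]
base in tool [-1.78858017e-02 -7.30194784e-01  8.71024542e+01]
base now [741.91971717  85.53285562 216.14928029] lid px pred [324.44158664 287.93010913]
shift [-83.35733733 -26.82719449] dz to seat -184.14928029349943
```

servo_tool --plan '[[1,[-8,-2.5,-2],0],[1,[-25,-8,-12],0],[1,[-45,-14,-30],0],[1,[-63,-20,-50],0],[1,[-76,-24,-70],0],[1,[-82,-25.6,-85],0],[1,[-83.6,-26.1,-95],0],[1,[-83.6,-26.1,-100],0],[1,[-83.6,-26.1,-100],0],[1,[-83.6,-26.1,-100],0]]'

```text
t: 23.57
ee_pos: [658.7, 57.6, 202.6]
orientation: [0.496, -3.097, -0.047]
ft_force: [-0.1, 0.5, -1.6]
width: 40.0
grasp_force: 30.0
```

Run:
```python
from h import *; import pickle
tl(); o=ctrl.get_obs(); im=ctrl.get_image('wrist'); cv2.imwrite('pics/w5.png',im)
A=R.from_rotvec(o['orientation']); J=R.from_rotvec([2.7,1.573,.016])
b=o['ee_pos']+A.apply(J.inv().apply([0,0,-87.1])); print('base',b,'need',np.array([658.56,58.7,32])-b)
```

```text
t 23.57 q [ 0.056  0.516  1.565  0.033  1.069 -1.848] p [658.7  57.6 202.6] r 661.0 tool radial tilt -0.4 tang 1.68 psi 108.18 jar tilt 0.6 jar rad/tan [ 0.12 -0.59] w 40.0 F [-0.1  0.5 -1.6]
base [658.3957883   58.51031318 115.47674356] need [  0.1642117    0.18968682 -83.47674356]
```

servo_tool --plan '[[1,[0.2,0.2,-6],0],[1,[0.2,0.2,-16],0],[1,[0.2,0.2,-28],0],[1,[0.2,0.2,-41],0],[1,[0.2,0.2,-54],0],[1,[0.2,0.2,-65],0],[1,[0.2,0.2,-73],0],[1,[0.2,0.2,-78],0],[1,[0.2,0.2,-80.5],0],[1,[0.2,0.2,-82],0]]'

```text
t: 24.45
ee_pos: [657.7, 57.7, 119.7]
orientation: [0.495, -3.095, -0.047]
ft_force: [-0.8, -0.1, -1.7]
width: 40.3
grasp_force: 30.0
```

servo_tool --plan '[[1,[0,0,-0.7],0],[1,[0,0,-1.3],0],[1,[0,0,-1.3],0]]'

```text
t: 24.7
ee_pos: [658.1, 57.7, 119.4]
orientation: [0.496, -3.097, -0.047]
ft_force: [-0.5, 0.5, -0.9]
width: 40.6
grasp_force: 30.0
```

servo_tool --plan '[[1,[0,0,-0.5],0],[1,[0,0,-1],0],[1,[0,0,-1],0]]'

```text
t: 24.95
ee_pos: [658.5, 57.7, 119.3]
orientation: [0.496, -3.098, -0.047]
ft_force: [-1.2, -0.4, 7.0]
width: 40.3
grasp_force: 30.0
```

servo_tool --plan '[[0.5,[0,0,0.5],0],[0.45,[0,0,0.5],0],[0.3,[0,0,0.5],0],[0.25,[0,0,0.5],0],[0.25,[0,0,0.5],0],[0.25,[0,0,0.5],0]]'

```text
t: 25.45
ee_pos: [657.6, 57.6, 118.1]
orientation: [0.495, -3.095, -0.047]
ft_force: [-0.5, 0.0, 0.0]
width: 65.2
grasp_force: 0.0
```

servo_tool --plan '[[0.25,[0,0,5],0],[0.25,[0,0,18],0],[0.2,[0,0,38],0],[0.1,[0,0,65],0],[0,[0,0,92],0],[0,[0,0,115],0],[0,[0,0,125],0],[0,[0,0,128],0],[0,[0,0,128],0]]'

```text
t: 26.2
ee_pos: [657.8, 57.7, 247.1]
orientation: [0.496, -3.097, -0.047]
ft_force: [-0.5, -0.4, 0.0]
width: 87.8
grasp_force: 0.0
```

Run:
```python
from h import *; import pickle
tl(); o=ctrl.get_obs(); im=ctrl.get_image('wrist'); cv2.imwrite('pics/w6.png',im); pickle.dump(o,open('w6.pkl','wb'))
print(proj('wrist',(658.6,58.7,137),o),proj('wrist',(564,26.2,186),o))
h=cv2.cvtColor(im,cv2.COLOR_BGR2HSV)
# lid: bright low saturation blob near predicted
u,v=proj('wrist',(658.6,58.7,137),o).astype(int)
# dark brown handle mask
m=((h[...,0]<20)&(h[...,1]>80)&(h[...,2]<110)).astype(np.uint8); m=cv2.morphologyEx(m,cv2.MORPH_OPEN,np.ones((3,3)))
for c in cv2.findContours(m,0,2)[0]:
    if cv2.contourArea(c)>300: print('brown',cv2.contourArea(c),cv2.minAreaRect(c))
```

```text
t 26.2 q [ 0.056  0.468  1.533  0.032  1.149 -1.845] p [657.8  57.7 247.1] r 660.0 tool radial tilt -0.39 tang 1.68 psi 108.18 jar tilt 0.6 jar rad/tan [ 0.11 -0.59] w 87.8 F [-0.5 -0.4  0. ]
[318.01927789 205.39378509] [317.02599996  64.30115008]
brown 5859.5 ((466.5, 374.5), (49.0, 345.0), 90.0)
brown 1193.0 ((178.5, 374.5), (49.0, 39.0), 90.0)
brown 314.5 ((506.8003234863281, 307.4471130371094), (26.581382751464844, 17.99355125427246), 6.709836959838867)
brown 766.5 ((131.38177490234375, 331.5703125), (28.287220001220703, 66.46073913574219), 10.437475204467773)
brown 605.5 ((620.7136840820312, 286.233154296875), (55.46214294433594, 20.293794631958008), 32.96940612792969)
brown 733.5 ((20.668542861938477, 286.7696533203125), (20.66995620727539, 60.73786926269531), 57.9946174621582)
brown 2071.5 ((110.5, 264.5), (33.0, 79.0), 90.0)
brown 2041.0 ((442.38897705078125, 282.9917907714844), (111.0074691772461, 36.95709991455078), 45.42440414428711)
brown 2027.5 ((199.72775268554688, 283.4892578125), (37.16068649291992, 110.27593994140625), 44.15747833251953)
brown 2438.0 ((318.0, 67.5), (27.0, 98.0), 90.0)
```

servo_tool --plan '[[0,[-4,-1,0],-4],[0,[-15,-5,0],-11],[0,[-30,-10,0],-18],[0,[-45,-15,0],-25],[0,[-60,-20,0],-32],[0,[-73,-25,0],-39],[0,[-84,-28,0],-46],[0,[-90,-30,0],-53],[0,[-93,-31,0],-60],[0,[-93.8,-31.5,0],-67]]'

```text
t: 27.08
ee_pos: [562.0, 25.9, 244.3]
orientation: [1.304, 2.849, 0.042]
ft_force: [0.1, 0.6, -0.2]
width: 87.6
grasp_force: 0.0
```

servo_tool --plan '[[0,[0,0,0],-7],[0,[0,0,0],-13],[0,[0,0,-3],-18],[0,[0,0,-8],-21],[0,[0,0,-15],-22.3],[0,[0,0,-20],-22.3],[0,[0,0,-20],-22.3],[0,[0,0,-20],-22.3]]'

```text
t: 27.75
ee_pos: [563.3, 26.1, 225.2]
orientation: [1.817, 2.545, 0.038]
ft_force: [0.1, 0.1, -0.3]
width: 88.4
grasp_force: 0.0
```

Run:
```python
from h import *; import pickle
tl(); o=ctrl.get_obs(); im=ctrl.get_image('wrist'); cv2.imwrite('pics/w7.png',im); pickle.dump(o,open('w7.pkl','wb'))
print(proj('wrist',(564,26.2,186),o))
h=cv2.cvtColor(im,cv2.COLOR_BGR2HSV)
m=((h[...,0]<20)&(h[...,1]>80)&(h[...,2]<110)).astype(np.uint8)
u,v=proj('wrist',(564,26.2,186),o).astype(int)
k=np.zeros_like(m); k[max(0,v-70):v+70,u-45:u+45]=1; m&=k
c=max(cv2.findContours(m,0,2)[0],key=cv2.contourArea); r=cv2.minAreaRect(c); print(r)
print([plane('wrist',p,186,o).round(1).tolist() for p in cv2.boxPoints(r)])
b=cv2.imread('pics/w6.png')[140:270,230:410]
cv2.imwrite('pics/m7.png',np.hstack([cv2.resize(im,(640,400)),cv2.resize(b,None,fx=.88,fy=3.0769)])[:, :800])
```

```text
t 27.75 q [ 0.02   0.337  1.794  0.013  0.984 -0.318] p [563.3  26.1 225.2] r 564.0 tool radial tilt 1.54 tang 0.57 psi 18.95 jar tilt 0.52 jar rad/tan [-0.46 -0.23] w 88.4 F [ 0.1  0.1 -0.3]
[320.52166748 238.11964833]
((323.18865966796875, 238.83963012695312), (56.04310989379883, 120.19049072265625), 15.945395469665527)
[[550.9, -14.0, 186.0], [547.1, 62.0, 186.0], [579.3, 63.4, 186.0], [586.6, -14.0, 186.0]]
```

View pics/m7.png

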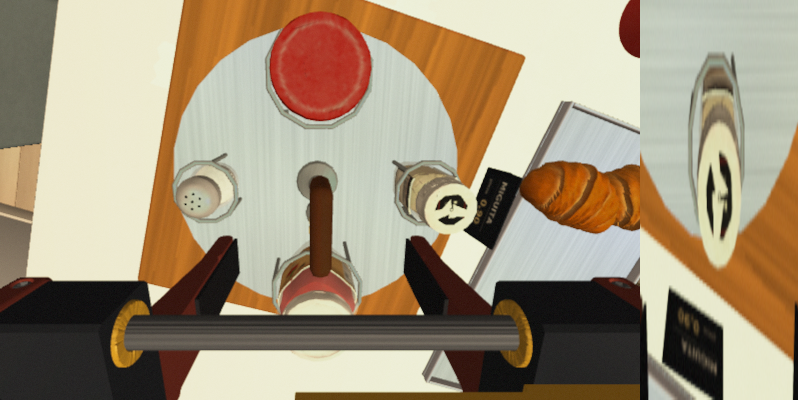

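servo_tool --plan '[[0,[0.5,0,-8],0],[0,[0.5,0,-22],0],[0,[0.5,0,-37],0],[0,[0.5,0,-50],0],[0,[0.5,0,-59],0],[0,[0.5,0,-62],0],[0.6,[0.5,0,-62],0],[0.7,[0.5,0,-62],0],[0.8,[0.5,0,-62],0],[1,[0.5,0,-62],0]]'

```text
t: 28.63
ee_pos: [564.9, 26.2, 165.0]
orientation: [1.816, 2.541, 0.041]
ft_force: [0.8, 0.7, 0.5]
width: 64.8
grasp_force: 0.0
```

servo_tool --plan '[[1,[0,0,0],0],[1,[0,0,0],0],[1,[0,0,0],0],[1,[0,0,0],0],[1,[0,0,0],0],[1,[0,0,0],0],[1,[0,0,0],0],[1,[0,0,0],0]]'

```text
t: 29.3
ee_pos: [564.3, 26.2, 164.2]
orientation: [1.817, 2.542, 0.04]
ft_force: [2.1, 0.6, -0.1]
width: 14.4
grasp_force: 30.0
```

servo_tool --plan '[[1,[0,0,0],0.4],[1,[0,0,0],1.2],[1,[0,0,0],2.5],[1,[0,0,0],4.3],[1,[0,0,0],6.6],[1,[0,0,0],9.3],[1,[0,0,0],12.4],[1,[0,0,0],15.8],[1,[0,0,0],19.3],[1,[0,0,0],22.9]]'

```text
t: 30.13
ee_pos: [564.6, 26.3, 164.2]
orientation: [1.272, 2.86, 0.045]
ft_force: [3.1, 3.4, -2.1]
width: 14.6
grasp_force: 30.0
```

servo_tool --plan '[[1,[0,0,0],3.6],[1,[0,0,0],7.2],[1,[0,0,0],10.8],[1,[0,0,0],14.4],[1,[0,0,0],18],[1,[0,0,0],21.6],[1,[0,0,0],25.2],[1,[0,0,0],28.8],[1,[0,0,0],32.4],[1,[0,0,0],36]]'

```text
t: 30.97
ee_pos: [564.8, 26.9, 164.2]
orientation: [0.327, 3.121, 0.049]
ft_force: [2.5, 5.7, -1.8]
width: 14.1
grasp_force: 30.0
```

servo_tool --plan '[[1,[0,0,0],3.6],[1,[0,0,0],7.1],[1,[0,0,0],10.5],[1,[0,0,0],13.6],[1,[0,0,0],16.3],[1,[0,0,0],18.6],[1,[0,0,0],20.4],[1,[0,0,0],21.7],[1,[0,0,0],22.5],[1,[0,0,0],22.9]]'

```text
t: 31.8
ee_pos: [564.8, 27.3, 164.2]
orientation: [0.296, -3.124, -0.049]
ft_force: [1.8, 7.7, -2.6]
width: 14.5
grasp_force: 30.0
```

Run:
```python
from h import *
tl(); o=ctrl.get_obs(); print(o['moment'])
```

```text
t 31.8 q [ 0.011  0.434  1.812  0.04   0.901 -1.773] p [564.8  27.3 164.2] r 565.0 tool radial tilt -0.24 tang 1.79 psi 100.81 jar tilt 0.69 jar rad/tan [ 0.06 -0.68] w 14.5 F [ 1.8  7.7 -2.6]
[ 0.32462479 -0.49408294 -0.06220085]
```

servo_tool --plan '[[1,[0,0,0],0],[1,[0,0,0],0],[0.6,[0,0,0],0],[0.5,[0,0,0],0],[0,[0,0,0],0],[0,[0,0,0],0],[0,[0,0,0],0],[0,[0,0,0],0],[0,[0,0,0],0],[0,[0,0,0],0]]'

```text
t: 32.63
ee_pos: [564.3, 26.1, 164.2]
orientation: [0.292, -3.123, -0.047]
ft_force: [-0.3, -0.2, 0.2]
width: 64.6
grasp_force: 0.0
```

servo_tool --plan '[[0,[0,0,0],0],[0,[0,0,5],0],[0,[0,0,18],0],[0,[0,0,32],-4],[0,[0,0.5,40],-11],[0,[0,1,45],-18],[0,[0,1,45],-25],[0,[0,1,45],-32],[0,[0,1,45],-39],[0,[0,1,45],-46]]'

```text
t: 33.47
ee_pos: [564.4, 27.1, 209.7]
orientation: [0.959, 2.982, 0.046]
ft_force: [0.1, -0.0, 0.4]
width: 88.0
grasp_force: 0.0
```

servo_tool --plan '[[0,[0,0,0],-7],[0,[0,0,0],-14],[0,[0,0,0],-21],[0,[0,0,0],-28],[0,[0,0,0],-35],[0,[0,0,0],-42],[0,[0,0,0],-49],[0,[0,0,0],-56],[0,[0,0,0],-63],[0,[0,0,0],-70]]'

```text
t: 34.3
ee_pos: [564.4, 27.2, 209.6]
orientation: [2.484, 1.884, 0.031]
ft_force: [-0.3, 0.5, 0.6]
width: 87.5
grasp_force: 0.0
```

servo_tool --plan '[[0,[0,0,0],-7],[0,[0,0,0],-14],[0,[0,0,0],-21],[0,[0,0,0],-28],[0,[0,0,0],-35],[0,[0,0,0],-42],[0,[0,0,0],-49],[0,[0,0,0],-56],[0,[0,0,0],-61],[0,[0,0,0],-64]]'

```text
t: 35.13
ee_pos: [564.4, 27.2, 209.6]
orientation: [3.098, 0.283, 0.007]
ft_force: [0.6, 0.0, 1.3]
width: 87.5
grasp_force: 0.0
```

Run:
```python
from h import *; import pickle
tl(); o=ctrl.get_obs(); im=ctrl.get_image('wrist'); cv2.imwrite('pics/w8.png',im); pickle.dump(o,open('w8.pkl','wb'))
h=cv2.cvtColor(im,cv2.COLOR_BGR2HSV)
print('axis px',proj('wrist',(564,26.5,186),o))
m=((h[...,0]<20)&(h[...,1]>80)&(h[...,2]<110)).astype(np.uint8)
u,v=proj('wrist',(564,26.2,186),o).astype(int)
k=np.zeros_like(m); k[v-75:v+60,u-25:u+25]=1; m&=k
for vv in range(v-60,v+60,15):
    c=np.where(m[vv])[0]; print(vv,(c.min(),c.max()) if len(c) else None)
```

```text
t 35.13 q [ 0.043  0.367  1.79  -0.036  0.979  1.452] p [564.4  27.2 209.6] r 565.0 tool radial tilt 0.34 tang -1.72 psi -79.58 jar tilt 0.63 jar rad/tan [-0.16  0.61] w 87.5 F [0.6 0.  1.3]
axis px [320.85328328 249.46388655]
189 (np.int64(309), np.int64(328))
204 (np.int64(308), np.int64(331))
219 (np.int64(308), np.int64(331))
234 (np.int64(308), np.int64(331))
249 (np.int64(309), np.int64(331))
264 (np.int64(308), np.int64(331))
279 (np.int64(309), np.int64(331))
294 None
```

servo_tool --plan '[[0,[0,0,-6],0],[0,[0,0,-18],0],[0,[0,0,-31],0],[0,[0,0,-40],0],[0,[0,0,-45],0],[0.6,[0,0,-46],0],[0.7,[0,0,-46],0],[0.8,[0,0,-46],0],[1,[0,0,-46],0],[1,[0,0,-46],0]]'

```text
t: 36.02
ee_pos: [564.7, 27.2, 163.8]
orientation: [3.098, 0.29, 0.008]
ft_force: [0.0, -0.5, 0.4]
width: 58.0
grasp_force: 0.0
```

servo_tool --plan '[[1,[0,0,0],0],[1,[0,0,0],0],[1,[0,0,0],0],[1,[0,0,0],0],[1,[0,0,0],0],[1,[0,0,0],0],[1,[0,0,0],0],[1,[0,0,0],0]]'

```text
t: 36.68
ee_pos: [564.4, 27.0, 163.2]
orientation: [3.098, 0.289, 0.007]
ft_force: [-0.4, -3.0, -0.0]
width: 14.8
grasp_force: 30.0
```

Run:
```python
from h import *
tl()
```

```text
t 36.68 q [ 0.042  0.431  1.821 -0.039  0.885  1.451] p [564.4  27.  163.2] r 565.0 tool radial tilt 0.32 tang -1.71 psi -79.34 jar tilt 0.62 jar rad/tan [-0.15  0.6 ] w 14.8 F [-0.4 -3.  -0. ]
```

servo_tool --plan '[[1,[0,0,0],0.4],[1,[0,0,0],1.2],[1,[0,0,0],2.5],[1,[0,0,0],4.3],[1,[0,0,0],6.6],[1,[0,0,0],9.3],[1,[0,0,0],12.4],[1,[0,0,0],15.8],[1,[0,0,0],19.3],[1,[0,0,0],22.9]]'

```text
t: 37.52
ee_pos: [564.3, 27.2, 163.2]
orientation: [2.978, 0.905, 0.016]
ft_force: [1.1, -2.5, 0.2]
width: 14.5
grasp_force: 30.0
```

servo_tool --plan '[[1,[0,0,0],3.6],[1,[0,0,0],7.2],[1,[0,0,0],10.8],[1,[0,0,0],14.4],[1,[0,0,0],18],[1,[0,0,0],21.6],[1,[0,0,0],25.2],[1,[0,0,0],28.8],[1,[0,0,0],32.4],[1,[0,0,0],36]]'

```text
t: 38.35
ee_pos: [564.2, 27.4, 163.2]
orientation: [2.557, 1.785, 0.029]
ft_force: [1.4, -1.3, 0.9]
width: 14.8
grasp_force: 30.0
```

servo_tool --plan '[[1,[0,0,0],3.6],[1,[0,0,0],7.1],[1,[0,0,0],10.5],[1,[0,0,0],13.6],[1,[0,0,0],16.3],[1,[0,0,0],18.6],[1,[0,0,0],20.4],[1,[0,0,0],21.7],[1,[0,0,0],22.5],[1,[0,0,0],22.9]]'

```text
t: 39.18
ee_pos: [564.0, 27.5, 163.2]
orientation: [2.158, 2.256, 0.036]
ft_force: [-0.4, 2.5, 2.7]
width: 14.5
grasp_force: 30.0
```

servo_tool --plan '[[1,[0,0,0],0],[1,[0,0,0],0],[1,[0,0,0],0],[1,[0,0,0],0],[1,[0,0,0],0],[1,[0,0,0],0]]'

```text
t: 39.68
ee_pos: [564.0, 27.4, 163.2]
orientation: [2.159, 2.255, 0.036]
ft_force: [-2.3, 4.7, 4.4]
width: 14.5
grasp_force: 30.0
```

Run:
```python
from h import *; import pickle
tl(); o=ctrl.get_obs(); pickle.dump(o,open('w9.pkl','wb'))
im=ctrl.get_image('wrist'); cv2.imwrite('pics/w9.png',im)
t=ctrl.get_image('top'); cv2.imwrite('pics/t9.png',t)
a=np.radians(182.5); P=np.array([564.3+100*np.cos(a),26.7+100*np.sin(a),137]); 
print(P,'wrist px',proj('wrist',P,o),'top px',proj('top',P))
h=cv2.cvtColor(im,cv2.COLOR_BGR2HSV); m=((h[...,2]>150)&(h[...,1]<70)).astype(np.uint8)
# near board edge in wrist image
w=((h[...,0]<22)&(h[...,1]>110)&(h[...,2]>90)).astype(np.uint8)
c=max(cv2.findContours(w,0,2)[0],key=cv2.contourArea); print(cv2.boundingRect(c))
```

```text
t 39.68 q [ 0.026  0.421  1.837  0.003  0.853 -0.019] p [564.   27.4 163.2] r 565.0 tool radial tilt 1.72 tang 0.1 psi 2.48 jar tilt 0.6 jar rad/tan [-0.59 -0.08] w 14.5 F [-2.3  4.7  4.4]
[464.39517784  22.33806126 137.        ] wrist px [139.48762614 250.008755  ] top px [314.52457048 217.96276386]
(99, 0, 177, 206)
```

Run:
```python
from h import *; import pickle
t=cv2.imread('pics/top0.png'); h=cv2.cvtColor(t,cv2.COLOR_BGR2HSV)
m=((h[...,0]<20)&(h[...,1]>90))
near=np.array([plane('top',(u,[v for v in range(225,255) if m[v,u]][-1]+.5),14)[:2] for u in range(275,360,3)])
far=np.array([plane('top',(u,[v for v in range(145,175) if m[v,u]][0]-.5),14)[:2] for u in range(275,355,3)])
lef=np.array([plane('top',([u for u in range(258,285) if m[v,u]][0]-.5,v),14)[:2] for v in range(160,236,3)])
rig=np.array([plane('top',([u for u in range(345,372) if m[v,u]][-1]+.5,v),14)[:2] for v in range(160,236,3)])
for n,L in (('near',near),('far',far)):
    p=np.polyfit(L[:,1],L[:,0],1); print(n,np.degrees(np.arctan(-p[0])),p[1]+p[0]*26)
for n,L in (('left',lef),('right',rig)):
    p=np.polyfit(L[:,0],L[:,1],1); print(n,np.degrees(np.arctan(p[0])),p[1]+p[0]*562)
o=pickle.load(open('w9.pkl','rb')); im=cv2.imread('pics/w9.png')
g=im[195:310,85:200]; hh=cv2.cvtColor(g,cv2.COLOR_BGR2HSV); print('lid hsv',np.median(hh[40:70,40:70].reshape(-1,3),0))
c=cv2.HoughCircles(cv2.medianBlur(cv2.cvtColor(g,6),5),cv2.HOUGH_GRADIENT,1,20,param1=80,param2=18,minRadius=28,maxRadius=50)
if c is not None:
    for x,y,r in c[0][:4]:
        P=plane('wrist',(x+85,y+195),137,o); d=P[:2]-[564.3,26.7]; print('circ',x+85,y+195,r,P.round(1),np.hypot(*d).round(1),np.degrees(np.arctan2(d[1],d[0]))%360)
tt=cv2.imread('pics/t9.png'); 
c=cv2.HoughCircles(cv2.cvtColor(cv2.resize(tt[200:235,295:335],None,fx=8,fy=8,interpolation=2),6),cv2.HOUGH_GRADIENT,1,30,param1=80,param2=18,minRadius=20,maxRadius=40)
if c is not None:
    for x,y,r in c[0][:4]:
        P=plane('top',((x+.5)/8+294.5,(y+.5)/8+199.5),137); d=P[:2]-[562.5,26]; print('topcirc',r,P.round(1),np.degrees(np.arctan2(d[1],d[0]))%360)
```

```text
near 2.4482000713320655 393.2639710720365
far 2.36297530968253 729.8665881775344
left 1.6993467853222688 204.01248591557234
right 2.4878431535542274 -152.3140969001487
lid hsv [ 28.  59. 175.]
circ 154.5 243.5 38.2 [472.9  26.5 137. ] 91.4 180.13122388833065
```

Run:
```python
from h import *; import pickle
o=pickle.load(open('w9.pkl','rb')); im=cv2.imread('pics/w9.png'); h=cv2.cvtColor(im,cv2.COLOR_BGR2HSV)
for v in (235,250,265): print(v,[tuple(int(a) for a in h[v,u]) for u in range(84,204,6)])
m=((h[...,1]>42)&(h[...,1]<90)&(h[...,2]>150)).astype(np.uint8); k=np.zeros_like(m); k[190:315,80:205]=1
m=cv2.morphologyEx(m&k,cv2.MORPH_OPEN,np.ones((3,3)))
for c in cv2.findContours(m,0,2)[0]:
    if cv2.contourArea(c)>400: 
        (x,y),r=cv2.minEnclosingCircle(c); P=plane('wrist',(x,y),137,o); print(cv2.contourArea(c),cv2.boundingRect(c),x,y,r,P.round(1))
```

```text
235 [(26, 34, 237), (26, 34, 237), (26, 36, 236), (27, 32, 236), (25, 38, 236), (25, 58, 228), (29, 51, 228), (29, 44, 230), (25, 97, 29), (21, 71, 25), (30, 71, 25), (24, 70, 77), (30, 45, 228), (29, 52, 227), (30, 46, 227), (18, 74, 176), (19, 71, 180), (18, 70, 199), (20, 80, 195), (23, 90, 207)]
250 [(25, 34, 237), (26, 33, 236), (26, 36, 236), (26, 34, 237), (24, 60, 228), (27, 53, 228), (29, 50, 228), (28, 50, 229), (29, 51, 228), (29, 51, 227), (28, 51, 213), (29, 52, 227), (30, 49, 227), (29, 46, 229), (29, 51, 226), (30, 46, 228), (18, 71, 186), (18, 70, 197), (22, 45, 185), (30, 36, 157)]
265 [(26, 36, 236), (26, 33, 237), (26, 35, 236), (26, 35, 236), (26, 33, 236), (27, 52, 230), (26, 57, 224), (28, 55, 227), (26, 73, 28), (23, 70, 29), (26, 58, 31), (27, 92, 25), (26, 89, 23), (29, 51, 227), (29, 51, 227), (31, 47, 228), (20, 65, 169), (46, 22, 201), (46, 24, 205), (46, 21, 204)]
4737.5 (106, 205, 93, 78) 151.03221130371094 237.4907989501953 47.289894104003906 [471.4  30.  137. ]
```

```bash
python3 -c "
from h import *
print(ctrl.close_job()); o=st()"
```

```text
the job is handed in; nothing more can be done
None
the job is handed in; nothing more can be done
```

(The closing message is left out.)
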